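# Close, tray and bush the clock drive units

### The arm

A 7-joint arm with a two-finger parallel gripper is mounted at the origin on a cart in front of the work surface, level with it; the furniture and walls round the work are solid. World frame = base frame: x ahead of the robot, y to its left, z up, the work surface at z = 0. Lengths are in mm, angles in rad, forces in N, time in s.
With the tool pointing down it reaches from about 400 to 750 mm from the base axis. Payload 19.5 kg.
Tool frame: the origin (TCP) lies midway between the tips of the shut fingers; the grasp point (between the pads) lies 19 mm behind it; z points along the fingers, y is the line along which they close (so a half turn about z gives the same grasp; the last joint's range is limited). The gripper opens to 85 mm and grips with 20 to 120 N. Pads are 22 mm wide; open, the fingers measure 114 mm over their backs; the gripper's body (76 mm by 85 mm) begins 54 mm behind the grasp point. The pads swing forward as they close: fully open they stand 13 mm farther back than shut.
Start: joints at [1.274, 0.707, -0.028, 1.485, 0.022, 0.951, -0.075], TCP at [144.924, -556.41, 231.268] pointing down, gripper open.
Joint ranges: [-2.71, 2.71], [-0.32, 2.16], [-1.57, 1.52], [0, 2.45], [-1.46, 4.6], [0, 2.02], [-2.83, 2.83]. Speed limits (rad/s): [1.89, 1.89, 2.57, 2.57, 3.01, 3.01, 3.01].

### API

Orientations are given as a unit quaternion [w, x, y, z].
In Python, from workcell import manip, eyes, models gives the robot as it stands.
- The arm moves only by the shell command python3 -m pendant 'ROWS' [OPENING]. ROWS is JSON, one flat list of numbers, 4 for each row, row after row: the shift along the tool's x, y, z in mm, then the turn about the tool's z in degrees. In form: [dx, dy, dz, yaw, dx, dy, dz, yaw, ...]. A call has 1 to 10 rows; each row shifts and turns the commanded pose from where the row before left it, along the tool's axes as they then stand; what a row does not reach is not made up. A row lasts 1/10 s, in which the tool goes at most 50 mm and 8.59 degrees, less where a joint would pass 70% of its speed; a pose out of reach is approached as far as the arm can. A call is refused whole if a number of a shift passes 50 or a number of a turn 8.59, either way. A call with a gripper value outside its range is refused whole. OPENING is the opening, from -1 (shut) to 1 (fully open), set as the call begins (- or left out, the last holds). The fingers move at their own pace and stop on an object; the grip force is fixed at half the most. Time passes only in rows, so rows that do not move let the fingers close. It gives the time, the measured TCP pose, the force, the opening and the grip force at its end, in the units of the state.
- manip.read_state(): the state, without advancing time (a new reading comes with each control period).
- eyes.grab_frame(name): name is "scene" or "side" or "wrist"; returns a dict with "img" (480x640x3 uint8, red, green, blue), "z_map" (480x640 float32, mm along the optical axis (not along the pixel's ray), 0 where there is no reading), "camera_matrix" (3x3 intrinsics, pixels), "position" and "rotation" of the camera in the world; the wrist camera has in their place "T_tool_cam" (4x4, takes a point from camera to tool coordinates, whose origin is the TCP and whose axes are the flange's). Camera axes: x right, y up, looking along -z (the intrinsics and any distortion apply to the point x, -y, -z); pixel columns grow to the right and rows downward; lengths in mm; the calibration is good to about 2 mm. A picture is of the moment at which its call begins: read the wrist's pose just before it.
- manip.finish_job(): hands the job in; it is judged then, once.
Trained networks look in the newest picture that a camera, given by its name, has taken for a name from the list of things; names that differ only in an ending like _2 or _b are one class to them, and where a whole thing is asked for, a point or a joint stands for the part that bears it (a point fixed in the world has none). Each returns a list of dicts, best first, with "p" (0 to 1); they miss things now and then, are a little off and sometimes report something else, mostly with a low value. They report only what shows in the picture. A call takes as long as a camera call.
- models.find_in(camera, target): "location" ([x, y, z] in mm, in world coordinates, good to about 4 mm: the middle of the surface that is visible of it).
- models.mark_of(camera, target): "location" ([x, y, z] in mm, in world coordinates, good to about 4 mm: a listed point, or the origin of a listed thing).
The state is a dict: "time_s": time; "q": joint angles; "qd": joint speeds; "tau": joint torques, N m; "tcp_pos": TCP position; "tcp_rot": TCP orientation; "ft_force": force on the tool from outside, world axes, zero at the start; "torque": the same for the moment, N m; "width": opening from 0.0 (shut) to 1.0 (fully open); "grip_force": force on a finger pad.
Only numpy, scipy, OpenCV 4.12 (cv2) and the standard library are available. Lean on these libraries where they do the work, as an engineer would, in place of code of your own. Each camera call takes 0.05 s, during which the arm holds its last target. There are 200 camera calls.

### The job

Finish every clock drive unit on the bench: push both of its black end caps fully home against the upright face of the steel bench stop, turning the unit end for end between the two pushes (press the caps only on the stop, never with the gripper). Lay each closed unit flat, shaft up, in a bay of its own in the wooden tray and slide one brass collar right down over its shaft. Do not disturb the other things lying about.

Things in the scene. Friction and masses are not known exactly. Their poses are not given: they have to be found in the camera images.
- stop_face (a point): bench stop: a bent steel angle bracket screwed to the bench, 72 mm wide, 38 mm high, its foot plate reaching 53 mm behind the face. The point is the middle of its flat upright front face, 14 mm above the bench; the bracket's x axis points from that face to the rear, so things are pushed against the face along +x of this frame; y runs along the face, z is up
- tray: low wooden tray fixed to the bench, 110 mm (x) by 186 mm (y), 11 mm high overall, with three bays side by side along its y axis (centres at y = -64, 0 and +64 mm), each 96 mm (x) by 42 mm (y), 7 mm deep; floor 4 mm thick. Origin: centre of its underside, on the bare bench (z = 0; the thin white mat's top is at z = 0.0023)
- unit0_mid (a point): clock drive unit (may be absent): ribbed aluminium housing 72 (x) x 34 (y) x 28 mm high, 0.19 kg, a black end cap at each end (88 mm long in all when both are home); upright brass shaft, 10 mm diameter, tapered tip, 18 mm tall on the middle of its top. The point is the housing's centre, half-way up, on the shaft's axis; z up along the shaft. Grip it across its width. Starts on the white mat
- unit0_gap_a (a joint): gap between the housing and its end cap at the +x end (m): 0 = fully home; 0.004 to 0.006 at the start (0.006 is as far out as it goes). The cap slides along the unit's length, takes about 5 N to push in and stays where it is left
- unit0_cap_a: the black end cap at the +x end of unit0, 34 by 28 mm and 8 mm thick; its outer face lies 44 mm plus the gap from the unit's centre. The body's origin is the unit's underside centre moved out by the gap
- unit0_gap_b (a joint): gap between the housing and its end cap at the -x end (m): 0 = fully home; 0.004 to 0.006 at the start (0.006 is as far out as it goes). The cap slides along the unit's length, takes about 5 N to push in and stays where it is left
- unit0_cap_b: the black end cap at the -x end of unit0, 34 by 28 mm and 8 mm thick; its outer face lies 44 mm plus the gap from the unit's centre. The body's origin is the unit's underside centre moved out by the gap
- unit1_mid (a point): clock drive unit (may be absent): ribbed aluminium housing 72 (x) x 34 (y) x 28 mm high, 0.19 kg, a black end cap at each end (88 mm long in all when both are home); upright brass shaft, 10 mm diameter, tapered tip, 18 mm tall on the middle of its top. The point is the housing's centre, half-way up, on the shaft's axis; z up along the shaft. Grip it across its width. Starts on the white mat
- unit1_gap_a (a joint): gap between the housing and its end cap at the +x end (m): 0 = fully home; 0.004 to 0.006 at the start (0.006 is as far out as it goes). The cap slides along the unit's length, takes about 5 N to push in and stays where it is left
- unit1_cap_a: the black end cap at the +x end of unit1, 34 by 28 mm and 8 mm thick; its outer face lies 44 mm plus the gap from the unit's centre. The body's origin is the unit's underside centre moved out by the gap
- unit1_gap_b (a joint): gap between the housing and its end cap at the -x end (m): 0 = fully home; 0.004 to 0.006 at the start (0.006 is as far out as it goes). The cap slides along the unit's length, takes about 5 N to push in and stays where it is left
- unit1_cap_b: the black end cap at the -x end of unit1, 34 by 28 mm and 8 mm thick; its outer face lies 44 mm plus the gap from the unit's centre. The body's origin is the unit's underside centre moved out by the gap
- unit2_mid (a point): clock drive unit (may be absent): ribbed aluminium housing 72 (x) x 34 (y) x 28 mm high, 0.19 kg, a black end cap at each end (88 mm long in all when both are home); upright brass shaft, 10 mm diameter, tapered tip, 18 mm tall on the middle of its top. The point is the housing's centre, half-way up, on the shaft's axis; z up along the shaft. Grip it across its width. Starts on the white mat
- unit2_gap_a (a joint): gap between the housing and its end cap at the +x end (m): 0 = fully home; 0.004 to 0.006 at the start (0.006 is as far out as it goes). The cap slides along the unit's length, takes about 5 N to push in and stays where it is left
- unit2_cap_a: the black end cap at the +x end of unit2, 34 by 28 mm and 8 mm thick; its outer face lies 44 mm plus the gap from the unit's centre. The body's origin is the unit's underside centre moved out by the gap
- unit2_gap_b (a joint): gap between the housing and its end cap at the -x end (m): 0 = fully home; 0.004 to 0.006 at the start (0.006 is as far out as it goes). The cap slides along the unit's length, takes about 5 N to push in and stays where it is left
- unit2_cap_b: the black end cap at the -x end of unit2, 34 by 28 mm and 8 mm thick; its outer face lies 44 mm plus the gap from the unit's centre. The body's origin is the unit's underside centre moved out by the gap
- collar0_mid (a point): plain brass distance collar lying flat: a ring 22 mm outside diameter, 13 mm bore, 10 mm high. The point is its centre, half-way up; z along its bore
- collar1_mid (a point): plain brass distance collar lying flat: a ring 22 mm outside diameter, 13 mm bore, 10 mm high. The point is its centre, half-way up; z along its bore
- collar2_mid (a point): plain brass distance collar lying flat: a ring 22 mm outside diameter, 13 mm bore, 10 mm high. The point is its centre, half-way up; z along its bore
- loupe: black eye loupe, 36 mm across, 27 mm high; origin at the centre of its underside. Not part of the job
- pliers: small red pliers lying flat, 116 mm (x) by 32 mm (y), 14 mm high; origin at the centre of its underside. Not part of the job
- pen: blue pen, 127 mm long (its y), 9 mm thick, lying; origin at the centre of its underside. Not part of the job
- watch_case: round gilt watch case ring, 44 mm (x) by 48 mm (y), 6 mm high, lying; origin at the centre of its underside. Not part of the job

How it is judged (in metres and radians):
At the end, for the whole second after the job is handed in: Every unit present: both cap gaps under 1 mm; flat on a bay floor (centre 18 +-2.5 mm above the tray underside, tilt under 0.08 rad, within 8 mm of mid-bay lengthwise); a collar within 4 mm of its shaft axis, down on the housing (centres 16 to 21 mm apart in height) (value of joint each of unit0_gap_a, unit0_gap_b, unit1_gap_a, unit1_gap_b, unit2_gap_a, unit2_gap_b below 0.001 m and z of unit0_mid in the frame of tray between 0.0155 and 0.0205 m and angle between each of unit0_mid, unit1_mid, unit2_mid's own z axis and vertical below 0.08 rad and x of unit0_mid in the frame of tray between -0.008 and 0.008 m and y of unit0_mid in the frame of tray between -0.072 and 0.072 m and ((horizontal distance between collar0_mid and unit0_mid below 0.004 m and z of collar0_mid in the frame of unit0_mid between 0.016 and 0.021 m) or (horizontal distance between collar1_mid and unit0_mid below 0.004 m and z of collar1_mid in the frame of unit0_mid between 0.016 and 0.021 m) or (horizontal distance between collar2_mid and unit0_mid below 0.004 m and z of collar2_mid in the frame of unit0_mid between 0.016 and 0.021 m)) and z of unit1_mid in the frame of tray between 0.0155 and 0.0205 m and x of unit1_mid in the frame of tray between -0.008 and 0.008 m and y of unit1_mid in the frame of tray between -0.072 and 0.072 m and ((horizontal distance between collar0_mid and unit1_mid below 0.004 m and z of collar0_mid in the frame of unit1_mid between 0.016 and 0.021 m) or (horizontal distance between collar1_mid and unit1_mid below 0.004 m and z of collar1_mid in the frame of unit1_mid between 0.016 and 0.021 m) or (horizontal distance between collar2_mid and unit1_mid below 0.004 m and z of collar2_mid in the frame of unit1_mid between 0.016 and 0.021 m)) and z of unit2_mid in the frame of tray between 0.0155 and 0.0205 m and x of unit2_mid in the frame of tray between -0.008 and 0.008 m and y of unit2_mid in the frame of tray between -0.072 and 0.072 m and ((horizontal distance between collar0_mid and unit2_mid below 0.004 m and z of collar0_mid in the frame of unit2_mid between 0.016 and 0.021 m) or (horizontal distance between collar1_mid and unit2_mid below 0.004 m and z of collar1_mid in the frame of unit2_mid between 0.016 and 0.021 m) or (horizontal distance between collar2_mid and unit2_mid below 0.004 m and z of collar2_mid in the frame of unit2_mid between 0.016 and 0.021 m))); the robot touches nothing.
It fails at once if an end cap is pressed with the gripper's fingers (contact force between the fingers and unit0_cap_a above 4 N or contact force between the fingers and unit0_cap_b above 4 N or contact force between the fingers and unit1_cap_a above 4 N or contact force between the fingers and unit1_cap_b above 4 N or contact force between the fingers and unit2_cap_a above 4 N or contact force between the fingers and unit2_cap_b above 4 N).
It fails at once if a thing that is not part of the job is shifted more than 30 mm (distance of any of loupe, pliers, pen, watch_case from where it was at the start of the episode above 0.03 m).
Of unit0, unit1, unit2 only 2 to 3 are there at a start; the rules pass over those that are not, and their reading is None.
At some moment in a run one of unit0, unit1, unit2, collar0, collar1, collar2 may be knocked a few centimetres aside while the robot is not near it.
Once in a run the grip may slacken for a moment while it holds something.
It also fails if it takes over 210 s, if anything falls off the work surface, if the arm or the gripper's body presses on something with over 40 N, if the wrist force passes 120 N, or if a joint passes its speed limit or range.

## Working session

There is one attempt and no reset: what is moved stays moved. The work goes in short steps, Python scripts to look and compute and a shell command to move; the robot and the scene stay as the last step left them, time stands still between calls to the robot, and variables do not carry over. Pictures are saved under pics/ and viewed, at most 17 in all, crops included, and the job is handed in when it is done.

```bash
ls; mkdir -p pics; cat > h.py <<'E'
import numpy as np, cv2
from workcell import manip, eyes, models
from scipy.spatial.transform import Rotation as R
def st(): return manip.read_state()
def grab(n):
    s=st(); f=eyes.grab_frame(n)
    K=np.array(f['camera_matrix'])
    if n=='wrist':
        q=s['tcp_rot']; T=np.eye(4); T[:3,:3]=R.from_quat([q[1],q[2],q[3],q[0]]).as_matrix(); T[:3,3]=s['tcp_pos']
        T=T@np.array(f['T_tool_cam']); Rc,p=T[:3,:3],T[:3,3]
    else:
        Rc=np.array(f['rotation']); p=np.array(f['position'])
        if Rc.shape==(4,): Rc=R.from_quat([Rc[1],Rc[2],Rc[3],Rc[0]]).as_matrix()
    return f,K,Rc,p
def cloud(f,K,Rc,p):
    z=f['z_map'].astype(float); v,u=np.mgrid[:480,:640]
    X=np.stack([(u-K[0,2])/K[0,0]*z,-(v-K[1,2])/K[1,1]*z,-z],-1)
    W=X@Rc.T+p; W[z==0]=np.nan; return W
def save(img,n): cv2.imwrite('pics/'+n,img[:,:,::-1])
def yaw(s):
    q=s['tcp_rot']; M=R.from_quat([q[1],q[2],q[3],q[0]]).as_matrix(); return M
E
python3 - <<'E'
from h import *
s=st(); print(s['time_s'],np.round(yaw(s),3),s['width'])
for n in ('scene','side'):
    f,K,Rc,p=grab(n); save(f['img'],n+'0.png'); np.savez('/tmp/'+n,W=cloud(f,K,Rc,p),img=f['img']); print(n,p,f.keys())
    for t in ('unit0_mid','collar0_mid','tray','stop_face','loupe','pliers','pen','watch_case'):
        for d in models.mark_of(n,t): print(t,np.round(d['location']),round(d['p'],2))
f=eyes.grab_frame('wrist');print(f.keys(),np.round(f['T_tool_cam'],3))
E
```

```text
pics
0.0 [[ 0.968  0.252 -0.   ]
 [ 0.252 -0.968  0.001]
 [-0.    -0.001 -1.   ]] 1.0006657215922772
scene [ -7.3835156  401.12689878 805.13964759] dict_keys(['img', 'z_map', 'camera_matrix', 'position', 'rotation'])
unit0_mid [ 436. -306.   16.] 0.79
collar0_mid [428. -29.   6.] 0.62
collar0_mid [376.   5.  -5.] 0.22
tray [ 456. -160.    7.] 0.74
tray [454. 250.  -1.] 0.65
stop_face [611. -16.  12.] 0.67
loupe [ 599. -119.    4.] 0.67
pliers [424. 424.  -2.] 0.93
pliers [609. -18.  13.] 0.73
pliers [582. 179.   6.] 0.25
pen [375.   4.  -1.] 0.56
pen [427. -29.   6.] 0.49
watch_case [ 574. -306.   -0.] 0.67
side [  220.06563015 -1029.50954683   465.90139546] dict_keys(['img', 'z_map', 'camera_matrix', 'position', 'rotation'])
unit0_mid [ 435. -302.   15.] 0.8
unit0_mid [428. 422.   0.] 0.48
unit0_mid [376.   0.   2.] 0.47
tray [455. 251.   4.] 0.9
stop_face [607. -18.  11.] 0.88
loupe [ 599. -119.    1.] 0.72
pliers [426. 420.  -2.] 0.75
pen [377.  -1.   3.] 0.39
watch_case [ 577. -306.    2.] 0.74
dict_keys(['img', 'z_map', 'camera_matrix', 'T_tool_cam']) [[  -0.       0.953    0.304   75.904]
 [   1.       0.       0.       0.806]
 [   0.       0.304   -0.953 -143.241]
 [   0.       0.       0.       1.   ]]
```

View pics/scene0.png

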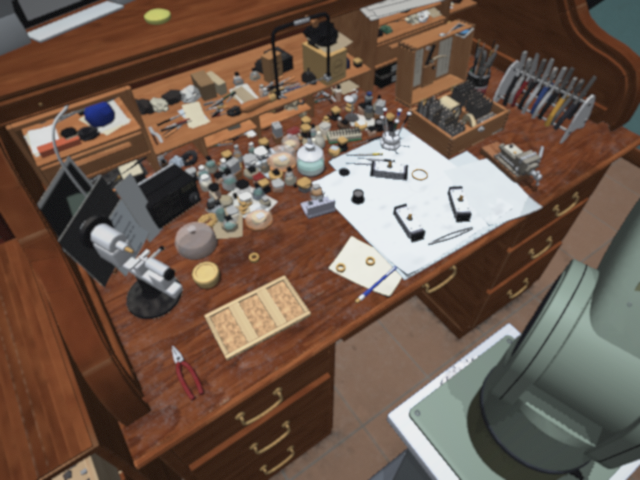

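View pics/side0.png

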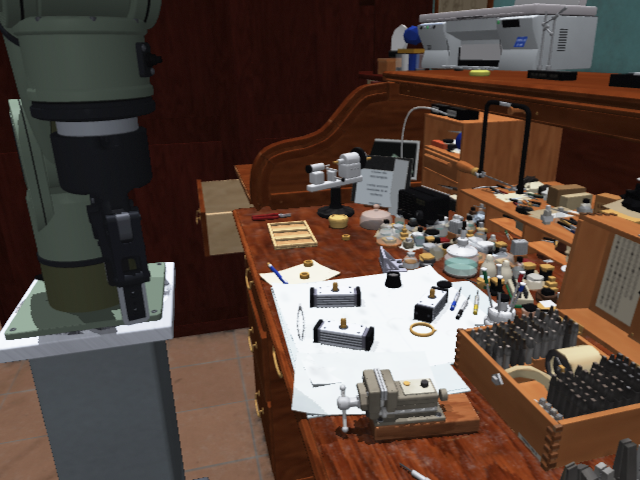

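The scene shows three units on the mat (408,222), (459,204) and (389,170), and collars at (254,257), (341,268) and (370,261). The stop is at (320,203) and the tray at (257,315). Next I make an orthographic map from the depth.

```bash
python3 - <<'E'
from h import *
x0,x1,y0,y1=330,730,-400,330  # 1 px = 1mm ; img col = -y
out=np.zeros((x1-x0,y1-y0,3),np.uint8); H=np.full((x1-x0,y1-y0),np.nan)
for n in ('side','scene'):
    d=np.load('/tmp/%s.npz'%n); W=d['W'].reshape(-1,3); I=d['img'].reshape(-1,3)
    m=(W[:,0]>x0)&(W[:,0]<x1-1)&(W[:,1]>y0+1)&(W[:,1]<y1)&(W[:,2]<90)&(W[:,2]>-15)
    W=W[m];I=I[m]; o=np.argsort(W[:,2]);W=W[o];I=I[o]
    r=(x1-1-W[:,0]).astype(int);c=(y1-W[:,1]).astype(int)
    for a in (0,1):
        for b in (0,1):
            rr=np.clip(r+a,0,x1-x0-1);cc=np.clip(c+b,0,y1-y0-1); out[rr,cc]=I
    if n=='scene':
        pass
    for lo,hi,name in ((20,36,'housing'),(36,55,'shaft')):
        B=np.zeros(H.shape,np.uint8); s=(W[:,2]>lo)&(W[:,2]<hi); B[r[s],c[s]]=255
        B=cv2.morphologyEx(B,cv2.MORPH_CLOSE,np.ones((5,5)))
        k,L,S,C=cv2.connectedComponentsWithStats(B)
        for i in range(1,k):
            if S[i,4]>(300 if lo==20 else 15):
                v,u=np.nonzero(L==i); pts=np.c_[x1-1-v,y1-u].astype(np.float32)
                (cx,cy),wh,an=cv2.minAreaRect(pts); print(n,name,round(cx),round(cy),np.round(wh),round(an),S[i,4])
save(out,'top.png')
for n in ('scene','side'):
  eyes.grab_frame(n)
  for t in ('unit0_mid','collar0_mid','unit0_cap_a','stop_face','tray'):
    for k in ('find_in',):
      for d in getattr(models,k)(n,t): print(n,t,np.round(d['location']),round(d['p'],2))
E
```

```text
side housing 712 -37 [30. 36.] 13 413
side housing 680 243 [27. 72.] 53 663
side housing 674 99 [29. 59.] 74 481
side housing 667 -53 [19. 36.] 67 403
side housing 626 -244 [99. 35.] 44 2280
side housing 598 -120 [29. 29.] 21 336
side housing 586 276 [20. 48.] 50 343
side housing 460 -164 [39. 99.] 77 2829
side housing 435 -304 [38. 99.] 58 2991
side shaft 728 188 [ 3. 16.] 0 39
side shaft 713 -331 [31. 42.] 16 726
side shaft 722 252 [6. 7.] 27 29
side shaft 712 254 [7. 4.] 39 16
side shaft 690 255 [34. 42.] 21 504
side shaft 697 179 [ 9. 13.] 63 85
side shaft 679 108 [28. 42.] 61 561
side shaft 670 -44 [20. 18.] 66 171
side shaft 624 -246 [10.  9.] 58 56
side shaft 618 1 [12.  5.] 72 32
side shaft 614 -14 [3. 8.] 0 19
side shaft 611 -24 [3. 9.] 31 16
side shaft 608 -38 [9. 5.] 74 28
side shaft 605 -52 [4. 8.] 11 19
side shaft 460 -165 [8. 8.] 72 49
side shaft 434 -307 [7. 9.] 82 45
scene housing 692 272 [89. 74.] 90 2456
scene housing 704 176 [49. 50.] 90 869
scene housing 709 -318 [43. 29.] 63 448
scene housing 712 -32 [26. 32.] 7 687
scene housing 680 121 [58. 58.] 27 1430
scene h
[... 553 characters left out ...]
9 [8. 8.] 45 39
scene shaft 612 -17 [70. 10.] 76 252
scene shaft 458 -159 [8. 7.] 40 41
scene shaft 434 -299 [9. 6.] 27 41
scene unit0_mid [ 428. -295.   32.] 0.92
scene collar0_mid [424. -26.  12.] 0.65
scene unit0_cap_a [ 394. -277.   24.] 0.74
scene unit0_cap_a [ 475. -320.   26.] 0.48
scene stop_face [613. -15.  15.] 0.89
scene stop_face [449.  44.  10.] 0.24
scene tray [450. 254.   6.] 0.7
scene tray [427. -28.  10.] 0.59
side unit0_mid [ 433. -311.   28.] 0.61
side collar0_mid [ 594. -132.   20.] 0.33
side unit0_cap_a [ 392. -298.   26.] 0.73
side unit0_cap_a [ 466. -339.   26.] 0.61
side stop_face [621. -42.  12.] 0.66
side tray [454. 225.  10.] 0.62
side tray [ 498. -188.   26.] 0.41
```

View pics/top.png

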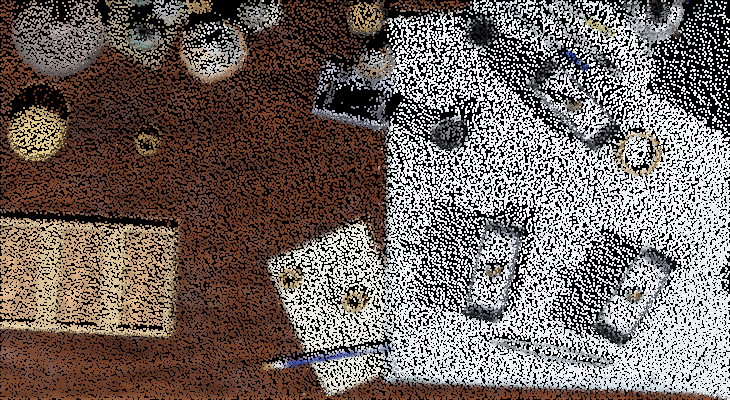

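```bash
cat >> h.py <<'E'
def head(s=None):
    M=yaw(s or st()); return np.degrees(np.arctan2(M[1,0],M[0,0]))
def go(x,y,z,hd=None):
    s=st(); h0=head(s); h1=h0 if hd is None else hd
    dh=(h1-h0); t=np.radians(h1)
    dx,dy,dz=np.array([x,y,z])-s['tcp_pos']
    print('now',np.round(s['tcp_pos'],1),'h %.1f t %.1f'%(h0,s['time_s']),'| yaw total %.1f ; then tool dx %.1f dy %.1f dz %.1f'%(-dh,np.cos(t)*dx+np.sin(t)*dy,np.sin(t)*dx-np.cos(t)*dy,-dz),'q',np.round(s['q'],2))
E
python3 -c "
from h import *
go(459,-162,125,-15)"
```

```text
now [ 145.  -556.4  231.3] h 14.6 t 1.6 | yaw total 29.6 ; then tool dx 201.3 dy -462.2 dz 106.3 q [ 1.27  0.71 -0.03  1.48  0.02  0.95 -0.08]
```

```bash
python3 -m pendant '[0,0,0,7.4, 0,0,0,7.4, 0,0,0,7.4, 0,0,0,7.4]' 1; python3 -m pendant '[20,-46,0,0,20,-46,0,0,20,-46,0,0,20,-46,10,0,20,-46,10,0,20,-46,10,0,20,-46,20,0,20,-46,20,0,20,-46,20,0,20,-46,16,0]'; python3 -m pendant '[0,0,0,0,0,0,0,0]'; python3 - <<'E'
from h import *
go(459,-162,125,-15)
f,K,Rc,p=grab('wrist'); save(f['img'],'w1.png'); np.savez('/tmp/w1',W=cloud(f,K,Rc,p),img=f['img'])
for t in ('unit0_mid',):
    for d in models.mark_of('wrist',t): print(t,np.round(d['location'],1),round(d['p'],2))
E
```

```text
time_s: 1.95
tcp_pos: [144.9, -556.4, 231.3]
tcp_rot: [-0.0, 0.991, -0.133, -0.0]
ft_force: [0.4, 0.1, -0.1]
width: 1.003
grip_force: 0.0
time_s: 2.95
tcp_pos: [447.2, -176.0, 130.4]
tcp_rot: [0.0, 0.991, -0.131, -0.0]
ft_force: [1.4, -0.9, 0.3]
width: 1.0
grip_force: 0.0
time_s: 3.15
tcp_pos: [446.5, -176.8, 130.9]
tcp_rot: [-0.0, 0.992, -0.13, -0.0]
ft_force: [-0.5, -0.9, 1.3]
width: 0.999
grip_force: 0.0
now [ 446.5 -176.8  130.9] h -14.9 t 3.1 | yaw total 0.1 ; then tool dx 8.2 dy -17.5 dz 5.9 q [ 0.21  0.75  0.18  1.94 -0.26  0.47 -1.25]
unit0_mid [ 436.5 -308.    20.1] 0.68
```

View pics/w1.png

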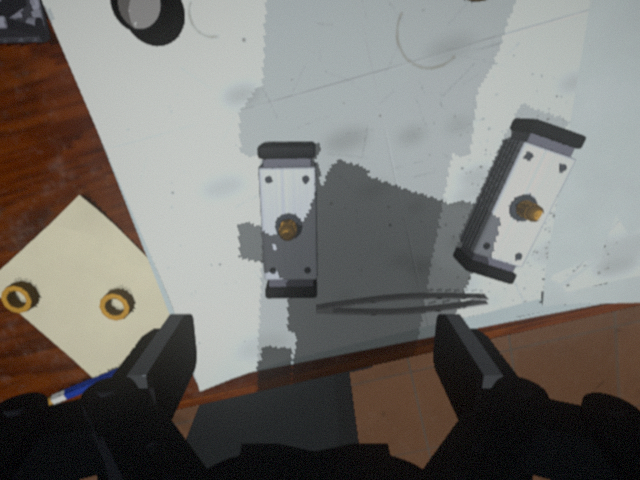

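Wrist view: unit A has its shaft at (288,228), upright in the image; B's shaft is at (527,208). Two collars are on the card at (20,297) and (117,303). Next I measure from depth.

```bash
cat >> h.py <<'E'
def unit(W,xy,zt=30.3,rad=75):
    d=np.hypot(W[...,0]-xy[0],W[...,1]-xy[1])<rad
    m=d&(abs(W[...,2]-zt)<5); B=np.uint8(m)*255
    B=cv2.morphologyEx(B,cv2.MORPH_OPEN,np.ones((3,3))); k,L,S,C=cv2.connectedComponentsWithStats(B); i=1+np.argmax(S[1:,4])
    P=W[L==i]; (cx,cy),(w,h),a=cv2.minAreaRect(P[:,:2].astype(np.float32))
    if w<h: a+=90; w,h=h,w
    sh=W[d&(W[...,2]>zt+8)&(W[...,2]<zt+22)]
    sh=sh[np.hypot(*(sh[:,:2]-[cx,cy]).T)<15]
    top=sh[sh[:,2]>np.percentile(sh[:,2],60)] if len(sh) else sh
    print('unit c %.1f %.1f  L %.1f W %.1f ang %.1f ztop %.1f | shaft'%(cx,cy,w,h,(a+90)%180-90,np.median(P[:,2])),np.round(sh.mean(0),1) if len(sh) else None, np.round(top.mean(0),1) if len(sh) else None,len(sh))
    return cx,cy
E
python3 - <<'E'
from h import *
W=np.load('/tmp/w1.npz')['W']
unit(W,(460,-162)); unit(W,(434,-302))
go(459,-162,125,-15)
E
```

```text
unit c 457.1 -164.8  L 98.0 W 34.5 ang -14.2 ztop 30.8 | shaft [ 458.  -165.1   44.8] [ 458.2 -165.2   47.4] 265
unit c 432.4 -305.1  L 98.3 W 35.3 ang -33.0 ztop 30.8 | shaft [ 432.9 -303.9   44.3] [ 433.1 -303.7   47.2] 321
now [ 445.9 -178.4  131.5] h -15.1 t 3.2 | yaw total -0.1 ; then tool dx 8.4 dy -19.2 dz 6.5 q [ 0.22  0.74  0.18  1.95 -0.26  0.47 -1.25]
```

```bash
python3 -c "
from h import *
go(457.8,-165,60,-14.2)"; 
```

```text
now [ 445.9 -178.4  131.5] h -15.1 t 3.2 | yaw total -0.9 ; then tool dx 8.2 dy -15.9 dz 71.5 q [ 0.22  0.74  0.18  1.95 -0.26  0.47 -1.25]
```

```bash
python3 -m pendant '[4,-8,20,-0.9, 4,-8,20,0, 0,0,31,0, 0,0,0,0, 0,0,0,0, 0,0,0,0]' ; python3 -c "
from h import *
go(457.8,-165,10,-14.2)
f,K,Rc,p=grab('wrist'); unit(cloud(f,K,Rc,p),(458,-165))"
```

```text
time_s: 3.85
tcp_pos: [458.3, -164.8, 61.6]
tcp_rot: [0.0, 0.992, -0.123, 0.001]
ft_force: [0.2, -0.4, 0.4]
width: 0.997
grip_force: 0.0
now [ 458.3 -164.8   61.6] h -14.2 t 3.9 | yaw total 0.0 ; then tool dx -0.4 dy 0.3 dz 51.6 q [ 0.22  0.88  0.12  1.97 -0.3   0.31 -1.25]
unit c 456.9 -164.8  L 98.6 W 34.4 ang -13.9 ztop 30.8 | shaft [ 458.6 -165.    44.5] [ 458.9 -164.9   47.2] 502
```

```bash
python3 -m pendant '[0,0,25,0, 0,0,20,0, 0,0,6,0, 0,0,0,0, 0,0,0,0]'; python3 -m pendant '[0,0,0,0, 0,0,0,0, 0,0,0,0, 0,0,0,0, 0,0,0,0,0,0,0,0,0,0,0,0]' -1;  python3 -m pendant '[0,0,-10,0, 0,0,-10,0, 0,0,0,0,0,0,0,0,0,0,0,0]'; python3 -c "
from h import *
f,K,Rc,p=grab('wrist');save(f['img'],'w2.png');W=cloud(f,K,Rc,p)
s=st(); unit(W,s['tcp_pos'][:2],50.3)
go(540,1,31,-14)"
```

```text
time_s: 4.4
tcp_pos: [458.4, -164.3, 10.3]
tcp_rot: [0.0, 0.992, -0.123, 0.001]
ft_force: [1.0, 0.6, 0.1]
width: 1.0
grip_force: 0.0
time_s: 5.1
tcp_pos: [458.1, -164.1, 9.7]
tcp_rot: [-0.0, 0.992, -0.123, 0.0]
ft_force: [-1.3, 1.4, 11.5]
width: 0.383
grip_force: 60.4
time_s: 5.6
tcp_pos: [458.0, -164.0, 29.1]
tcp_rot: [-0.0, 0.992, -0.123, -0.0]
ft_force: [-0.7, 0.0, -1.8]
width: 0.384
grip_force: 60.1
unit c 458.9 -166.0  L 94.4 W 60.1 ang -14.8 ztop 50.2 | shaft [ 458.9 -165.9   63.9] [ 459.1 -166.    66.6] 968
now [ 458. -164.   29.] h -14.1 t 5.7 | yaw total -0.1 ; then tool dx 39.7 dy -180.0 dz -2.0 q [ 0.23  0.94  0.09  1.98 -0.31  0.23 -1.24]
```

View pics/w2.png

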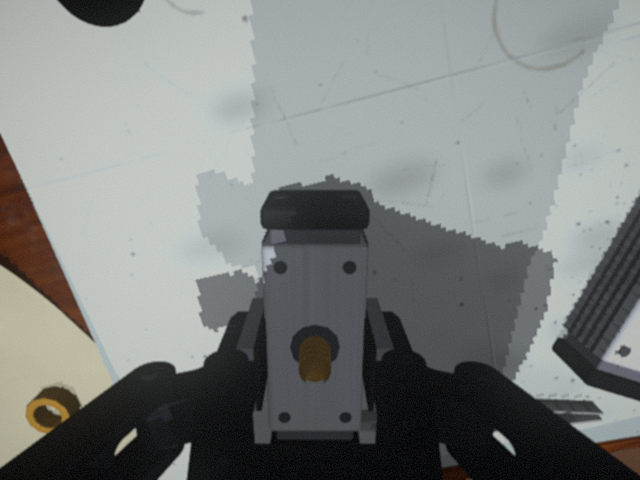

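Unit A is held at 60 N, with the shaft at (315,360) in the picture. Next, to the stop.

```bash
python3 -m pendant '[8,-36,0,0,8,-36,0,0,8,-36,0,0,8,-36,0,0,8,-36,0,0,0,0,0,0,0,0,0,0,0,0,0,0]'; python3 - <<'E'
from h import *
f,K,Rc,p=grab('wrist');save(f['img'],'w3.png');W=cloud(f,K,Rc,p)
go(540,1,17,-14)
P=W.reshape(-1,3); P=P[(np.hypot(P[:,0]-612,P[:,1]+17)<45)&(P[:,2]>34)&(P[:,2]<42)]
(c,wh,a)=cv2.minAreaRect(P[:,:2].astype(np.float32)); print(c,wh,a,np.median(P[:,2]),len(P))
E
```

```text
time_s: 6.45
tcp_pos: [540.2, -0.3, 29.1]
tcp_rot: [0.0, 0.992, -0.123, -0.0]
ft_force: [0.1, -0.3, -0.4]
width: 0.382
grip_force: 60.4
now [ 5.403e+02 -4.000e-01  2.910e+01] h -14.2 t 6.5 | yaw total -0.2 ; then tool dx -0.6 dy -1.3 dz 12.1 q [-0.16  0.99  0.19  1.79 -0.42  0.41 -1.49]
(594.5565795898438, -16.211807250976562) (72.4749526977539, 45.512359619140625) 75.83171081542969 38.468266227117425 5142
```

View pics/w3.png

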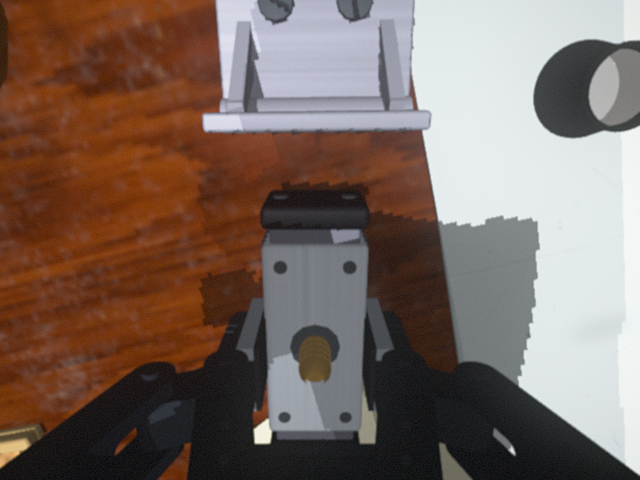

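The stop's front edge is at row 130 and level in the image, with the cap centred on it. Next I lower and push.

```bash
python3 -m pendant '[0,-1,12,0, 0,0,0,0, 10,0,0,0, 7,0,0,0, 0,0,0,0,0,0,0,0]'; python3 -m pendant '[2,0,0,0,2,0,0,0,0,0,0,0,0,0,0,0]';python3 -m pendant '[1.5,0,0,0,1.5,0,0,0,0,0,0,0,0,0,0,0]';  python3 -m pendant '[1,0,0,0,1,0,0,0,0,0,0,0,0,0,0,0]'
```

```text
time_s: 7.1
tcp_pos: [557.1, -2.5, 17.1]
tcp_rot: [-0.0, 0.992, -0.123, -0.0]
ft_force: [0.7, 0.3, -2.1]
width: 0.384
grip_force: 60.4
time_s: 7.5
tcp_pos: [561.3, -3.4, 17.2]
tcp_rot: [-0.0, 0.992, -0.123, 0.0]
ft_force: [0.7, 0.8, -1.1]
width: 0.385
grip_force: 60.5
time_s: 7.9
tcp_pos: [563.9, -4.1, 17.2]
tcp_rot: [-0.0, 0.992, -0.123, -0.0]
ft_force: [-4.4, 0.1, -1.0]
width: 0.384
grip_force: 60.6
time_s: 8.3
tcp_pos: [565.9, -4.6, 17.2]
tcp_rot: [-0.0, 0.992, -0.123, -0.0]
ft_force: [-5.1, -0.5, -1.2]
width: 0.386
grip_force: 60.6
```

```bash
python3 -m pendant '[1,0,0,0,1,0,0,0,0,0,0,0,0,0,0,0]'; python3 -m pendant '[1,0,0,0,0,0,0,0,0,0,0,0]'; python3 -m pendant '[1,0,0,0,0,0,0,0,0,0,0,0]'
```

```text
time_s: 8.7
tcp_pos: [566.3, -4.7, 17.0]
tcp_rot: [-0.0, 0.992, -0.123, -0.002]
ft_force: [-14.8, 1.8, 3.9]
width: 0.385
grip_force: 61.2
time_s: 9.0
tcp_pos: [566.4, -4.8, 16.9]
tcp_rot: [-0.0, 0.992, -0.123, -0.003]
ft_force: [-19.2, 2.4, 7.2]
width: 0.386
grip_force: 61.6
time_s: 9.3
tcp_pos: [566.5, -4.8, 16.7]
tcp_rot: [-0.0, 0.992, -0.123, -0.004]
ft_force: [-25.6, 4.7, 10.8]
width: 0.381
grip_force: 62.0
```

```bash
python3 -m pendant '[-15,0,0,0,-19,0,0,0,0,0,0,0]'; python3 -m pendant '[0,0,0,-8.57,0,0,0,-8.57,0,0,0,-8.57,0,0,0,-8.57,0,0,0,-8.57,0,0,0,-8.57,0,0,0,-8.57,0,0,0,-8.57,0,0,0,-8.57,0,0,0,-8.57]'; python3 -m pendant '[0,0,0,-8.57,0,0,0,-8.57,0,0,0,-8.57,0,0,0,-8.57,0,0,0,-8.57,0,0,0,-8.57,0,0,0,-8.57,0,0,0,-8.57,0,0,0,-8.57,0,0,0,-8.57]' ;python3 -m pendant '[0,0,0,-8.57,0,0,0,0,0,0,0,0]'; python3 - <<'E'
from h import *
go(538,2,17,166)
f,K,Rc,p=grab('wrist');save(f['img'],'w4.png');W=cloud(f,K,Rc,p)
s=st(); unit(W,s['tcp_pos'][:2],36.3)
E
```

```text
time_s: 9.6
tcp_pos: [536.0, 3.2, 17.4]
tcp_rot: [-0.0, 0.992, -0.123, -0.0]
ft_force: [0.6, -0.2, -1.5]
width: 0.385
grip_force: 60.4
time_s: 10.6
tcp_pos: [538.1, 2.4, 17.4]
tcp_rot: [0.001, 0.809, 0.587, 0.001]
ft_force: [0.0, 0.7, -1.2]
width: 0.384
grip_force: 60.5
time_s: 11.6
tcp_pos: [538.0, 2.3, 17.4]
tcp_rot: [0.001, 0.194, 0.981, 0.0]
ft_force: [-0.4, -0.9, -1.6]
width: 0.383
grip_force: 60.5
time_s: 11.9
tcp_pos: [537.5, 2.4, 17.2]
tcp_rot: [0.0, 0.126, 0.992, 0.0]
ft_force: [0.5, 0.1, -1.6]
width: 0.384
grip_force: 60.5
now [537.5   2.4  17.2] h 165.6 t 11.9 | yaw total -0.4 ; then tool dx -0.6 dy -0.3 dz 0.2 q [ 0.19  1.03 -0.48  1.79  0.86  0.55  0.46]
unit c 534.1 0.2  L 92.2 W 58.2 ang -29.6 ztop 38.3 | shaft [532.9   1.8  51.3] [532.8   1.8  54.5] 1077
```

View pics/w4.png

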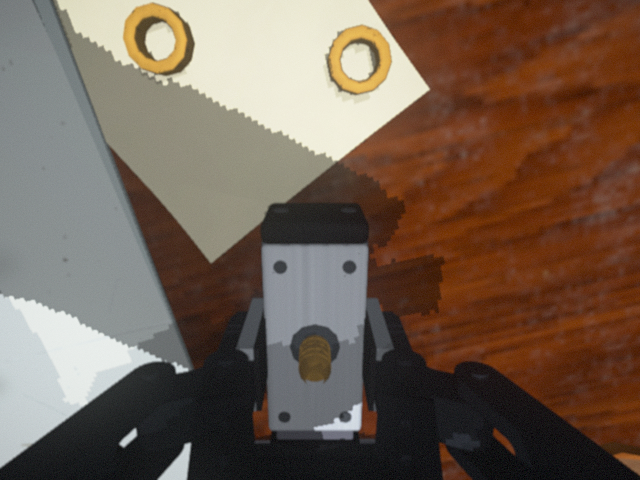

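```bash
cat >> h.py <<'E'
def tool(P,s=None):
    s=s or st(); return (P-s['tcp_pos'])@yaw(s)
def inhand(n=None):
    s=st(); f,K,Rc,p=grab('wrist'); W=cloud(f,K,Rc,p)
    if n: save(f['img'],n)
    T=tool(W,s); z=f['z_map']
    for a,b,c,d,nm in ((345,352,308,322,'shaft'),(255,300,275,355,'top'),(215,235,280,350,'cap')):
        q=T[a:b,c:d].reshape(-1,3); print(nm,np.round(np.nanmedian(q,0),1))
    m=(T[...,2]<-26)&(T[...,2]>-45)&(abs(T[...,0])<12)&(abs(T[...,1])<9); v,u=np.nonzero(m); print('shaft pix',u.mean().round(),v.min(),v.max(),np.round(T[m].mean(0),1),'tip',np.round(T[m][T[m][:,2]<np.nanmin(T[m][:,2])+3].mean(0),1))
E
python3 -c "
from h import *
inhand(); inhand(); go(538,2,17,166)"
```

```text
shaft [  6.7  -1.5 -29.8]
top [ 27.3  -1.8 -21.2]
cap [ 44.7  -1.8 -20.6]
shaft pix 314.0 341 382 [  4.3  -1.7 -33.7] tip [  4.2  -1.7 -38.1]
shaft [  6.6  -1.7 -29.8]
top [ 27.3  -1.5 -21.1]
cap [ 44.7  -1.8 -20.6]
shaft pix 314.0 340 382 [  4.4  -1.7 -33.7] tip [  4.1  -1.7 -38.1]
now [537.3   2.7  17.3] h 165.7 t 12.1 | yaw total -0.3 ; then tool dx -0.9 dy -0.5 dz 0.3 q [ 0.19  1.03 -0.48  1.79  0.86  0.55  0.46]
```

```bash
python3 -m pendant '[-9,0,0,0, -9,0,0,0, -5,0,0,0, 0,0,0,0]'; python3 -m pendant '[-2,0,0,0,-2,0,0,0,0,0,0,0,0,0,0,0]';python3 -m pendant '[-1.5,0,0,0,-1.5,0,0,0,0,0,0,0,0,0,0,0]';  python3 -m pendant '[-1,0,0,0,-1,0,0,0,0,0,0,0,0,0,0,0]'
```

```text
time_s: 12.45
tcp_pos: [559.7, -3.0, 17.2]
tcp_rot: [0.0, 0.124, 0.992, 0.0]
ft_force: [-0.4, 0.1, -1.3]
width: 0.383
grip_force: 60.4
time_s: 12.85
tcp_pos: [562.9, -3.8, 17.2]
tcp_rot: [-0.0, 0.123, 0.992, 0.0]
ft_force: [-3.7, 0.4, -1.0]
width: 0.381
grip_force: 60.6
time_s: 13.25
tcp_pos: [566.0, -4.6, 17.2]
tcp_rot: [-0.0, 0.123, 0.992, 0.0]
ft_force: [-3.4, 0.6, -1.4]
width: 0.384
grip_force: 60.5
time_s: 13.65
tcp_pos: [567.3, -5.0, 17.1]
tcp_rot: [-0.001, 0.123, 0.992, -0.0]
ft_force: [-8.9, 2.2, 1.2]
width: 0.385
grip_force: 60.8
```

```bash
python3 -m pendant '[-1,0,0,0,0,0,0,0,0,0,0,0]';  python3 -m pendant '[-1,0,0,0,0,0,0,0,0,0,0,0]';  python3 -m pendant '[-1,0,0,0,0,0,0,0,0,0,0,0]'; python3 -m pendant '[15,0,0,0,18,0,0,0,0,0,-30,0,0,0,0,0,0,0,0,0]'; python3 -c "
from h import *
inhand('w5.png'); go(455,251,80,177); print(eyes.grab_frame('wrist')['T_tool_cam'])"
```

```text
time_s: 13.95
tcp_pos: [567.4, -5.0, 17.0]
tcp_rot: [-0.002, 0.123, 0.992, -0.0]
ft_force: [-15.4, 4.1, 3.1]
width: 0.382
grip_force: 61.2
time_s: 14.25
tcp_pos: [567.4, -5.1, 16.9]
tcp_rot: [-0.003, 0.123, 0.992, -0.0]
ft_force: [-21.4, 3.4, 7.2]
width: 0.386
grip_force: 61.6
time_s: 14.55
tcp_pos: [567.5, -5.2, 16.7]
tcp_rot: [-0.004, 0.122, 0.992, -0.0]
ft_force: [-27.7, 5.3, 10.0]
width: 0.383
grip_force: 62.0
time_s: 15.05
tcp_pos: [539.7, 2.0, 47.6]
tcp_rot: [0.001, 0.123, 0.992, 0.0]
ft_force: [-0.9, -0.2, -1.8]
width: 0.384
grip_force: 60.7
shaft [  6.8  -1.7 -30. ]
top [ 27.3  -1.5 -21.1]
cap [ 44.7  -1.5 -20.6]
shaft pix 314.0 341 382 [  4.4  -1.7 -33.6] tip [  4.1  -1.7 -38. ]
now [539.4   1.9  47. ] h 165.8 t 15.1 | yaw total -11.2 ; then tool dx 97.3 dy 244.3 dz -33.0 q [ 0.21  0.98 -0.53  1.77  0.82  0.62  0.51]
[[-7.59607899e-05  9.52862756e-01  3.03401652e-01  7.90679841e+01]
 [ 9.99999963e-01 -6.82777495e-06  2.71807088e-04 -1.61647840e+00]
 [ 2.61066409e-04  3.03401661e-01 -9.52862720e-01 -1.43241582e+02]
 [ 0.00000000e+00  0.00000000e+00  0.00000000e+00  1.00000000e+00]]
```

View pics/w5.png

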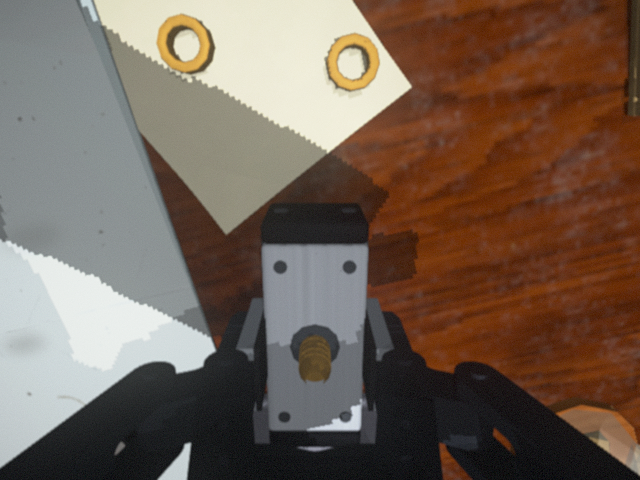

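Both caps are closed with no gap beside either one. The printed hand-eye matrix shifts with heading, by a constant world error, so I pin it at (77.6, 0, -143.2). Next I look at the tray.

```bash
sed -i "s/T=T@np.array(f\['T_tool_cam'\])/C=np.array(f['T_tool_cam']); C[:2,3]=77.6,0; T=T@C/" h.py; python3 -m pendant '[0,0,0,-8.5,0,0,0,-2.7,0,0,-30,0,0,0,-30,0,0,0,0,0]'; python3 -m pendant '[4,42,0,0,4,42,0,0,4,42,0,0,4,42,0,0,4,42,0,0,4,42,0,0,0,0,0,0,0,0,0,0,0,0,0,0]'; python3 - <<'E'
from h import *
f,K,Rc,p=grab('wrist');save(f['img'],'w6.png');W=cloud(f,K,Rc,p)
go(455,251,80,177)
P=W.reshape(-1,3);m=(np.hypot(P[:,0]-455,P[:,1]-251)<125)&(abs(P[:,2]-11)<3.0);B=np.uint8(m.reshape(480,640))
B=cv2.morphologyEx(B,cv2.MORPH_OPEN,np.ones((3,3)));k,L,S,C=cv2.connectedComponentsWithStats(B)
for i in range(1,k):
    if S[i,4]>300:
        Q=W[L==i];print(S[i],cv2.minAreaRect(Q[:,:2].astype(np.float32)),np.nanmedian(Q[:,2]),Q.min(0),Q.max(0))
np.savez('/tmp/w6',W=W,img=f['img'])
E
```

```text
time_s: 15.65
tcp_pos: [540.2, 2.4, 109.5]
tcp_rot: [0.002, 0.026, 1.0, 0.0]
ft_force: [0.2, 0.8, -2.5]
width: 0.386
grip_force: 60.7
time_s: 16.55
tcp_pos: [528.1, 254.0, 106.4]
tcp_rot: [-0.0, 0.026, 1.0, -0.001]
ft_force: [0.6, -0.5, -1.7]
width: 0.383
grip_force: 60.7
now [528.2 253.9 106.6] h 177.0 t 16.6 | yaw total -0.0 ; then tool dx 72.9 dy -6.7 dz 26.6 q [-0.2   0.95 -0.64  1.57  0.69  0.86  0.42]
[  120     0   360   208 28796] ((451.90447998046875, 249.77261352539062), (186.3358612060547, 109.70966339111328), 86.96414947509766) 11.499915838830816 [392.53412116 154.31617517   8.00429896] [511.16214377 345.33949507  13.99634214]
```

View pics/w6.png

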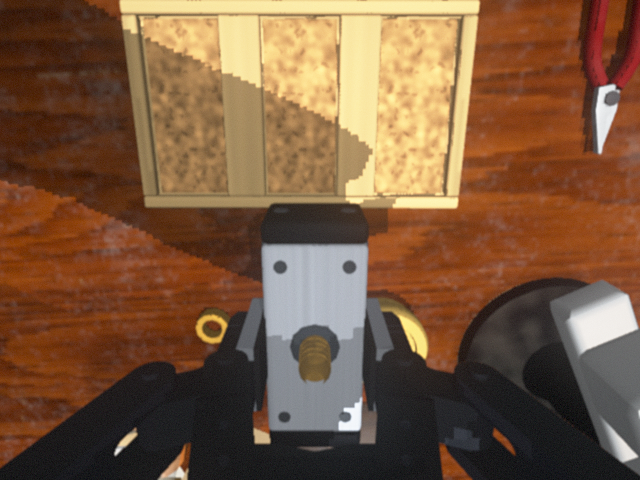

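Tray centre is (451.9, 249.8) with its y axis at 87°; the measured 186x110 size matches. The left bays show at columns 185, 300 and 415. I place this unit in the +64 bay.

```bash
python3 -c "
from h import *
go(456,313.7,32,177)"
```

```text
now [528.2 253.9 106.6] h 177.0 t 16.6 | yaw total -0.0 ; then tool dx 75.2 dy 55.9 dz 74.6 q [-0.2   0.95 -0.64  1.57  0.69  0.86  0.42]
```

```bash
python3 -m pendant '[25,19,0,0,25,19,0,0,25,18,0,0,0,0,25,0,0,0,25,0,0,0,25,0,0,0,0,0,0,0,0,0,0,0,0,0]'; python3 -c "
from h import *
go(456,313.7,12,177)"
```

```text
time_s: 17.5
tcp_pos: [456.5, 314.9, 33.5]
tcp_rot: [0.001, 0.026, 1.0, 0.001]
ft_force: [-1.0, 0.1, -1.8]
width: 0.382
grip_force: 60.6
now [456.5 314.9  33.5] h 177.0 t 17.5 | yaw total 0.0 ; then tool dx 0.4 dy -1.2 dz 21.5 q [-0.4   1.02 -0.52  1.72  0.8   0.62  0.13]
```

```bash
python3 -m pendant '[0.4,-1.2,12,0,0,0,6,0,0,0,2,0,0,0,0,0,0,0,0,0]'; python3 -m pendant '[0,0,1,0,0,0,0,0,0,0,0,0]'
```

```text
time_s: 18.0
tcp_pos: [455.4, 313.8, 12.4]
tcp_rot: [0.0, 0.026, 1.0, 0.0]
ft_force: [-0.1, 0.4, -0.7]
width: 0.38
grip_force: 60.7
time_s: 18.3
tcp_pos: [455.5, 313.8, 11.5]
tcp_rot: [0.0, 0.026, 1.0, 0.0]
ft_force: [0.1, 0.3, 2.5]
width: 0.383
grip_force: 61.1
```

```bash
python3 -m pendant '[0,0,0,0,0,0,0,0,0,0,0,0,0,0,0,0]' 0.18; python3 -m pendant '[0,0,-10,0,0,0,-20,0,0,0,-40,0,0,0,-40,0,0,0,0,0,0,0,0,0,0,0,0,0]'; python3 - <<'E'
from h import *
f,K,Rc,p=grab('wrist');W=cloud(f,K,Rc,p); save(f['img'],'w7.png')
unit(W,(455,314),32)
go(432,-303,125,147)
E
```

```text
time_s: 18.7
tcp_pos: [455.4, 313.7, 11.2]
tcp_rot: [-0.0, 0.026, 1.0, 0.0]
ft_force: [0.3, -0.2, 0.2]
width: 0.593
grip_force: 0.0
time_s: 19.4
tcp_pos: [455.2, 313.4, 121.0]
tcp_rot: [-0.0, 0.026, 1.0, -0.0]
ft_force: [0.0, 0.3, -0.5]
width: 0.59
grip_force: 0.0
unit c 454.4 313.6  L 87.4 W 34.4 ang -3.1 ztop 32.5 | shaft [453.8 313.9  46.2] [453.6 313.9  48.8] 295
now [455.1 313.4 120.7] h 177.1 t 19.4 | yaw total 30.1 ; then tool dx -316.3 dy -529.6 dz -4.3 q [-0.35  0.89 -0.62  1.68  0.68  0.8   0.23]
```

View pics/w7.png

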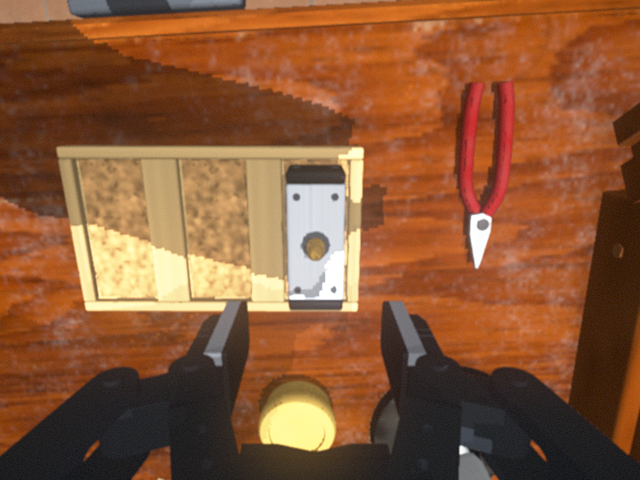

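Unit A sits in the right-hand bay (315,235) with both caps flush. Next is unit B.

```bash
python3 -m pendant '[0,0,0,7.5,0,0,0,7.5,0,0,0,7.5,0,0,0,7.5,0,0,0,0]' 1; python3 -m pendant '[-22.6,-37.8,0,0,-22.6,-37.8,0,0,-22.6,-37.8,0,0,-22.6,-37.8,0,0,-22.6,-37.8,0,0,-22.6,-37.8,0,0,-22.6,-37.8,0,0]'; python3 -m pendant '[-22.6,-37.8,0,0,-22.6,-37.8,0,0,-22.6,-37.8,0,0,-22.6,-37.8,0,0,-22.6,-37.8,0,0,-22.6,-37.8,0,0,-22.6,-37.8,0,0,0,0,0,0,0,0,0,0,0,0,0,0]';  python3 - <<'E'
from h import *
f,K,Rc,p=grab('wrist');W=cloud(f,K,Rc,p)
c=unit(W,(433,-303))
go(432,-303,60,147)
E
```

```text
time_s: 19.95
tcp_pos: [455.0, 313.7, 120.7]
tcp_rot: [-0.0, 0.284, 0.959, -0.0]
ft_force: [0.5, 0.3, 0.7]
width: 1.004
grip_force: 0.0
time_s: 20.65
tcp_pos: [443.9, 4.0, 121.0]
tcp_rot: [-0.0, 0.281, 0.96, 0.0]
ft_force: [1.2, -0.7, -0.2]
width: 1.002
grip_force: 0.0
time_s: 21.65
tcp_pos: [433.5, -301.4, 121.1]
tcp_rot: [-0.0, 0.282, 0.959, 0.0]
ft_force: [0.5, 0.2, 1.1]
width: 0.999
grip_force: 0.0
unit c 433.4 -304.1  L 97.9 W 34.6 ang -32.7 ztop 30.7 | shaft [ 432.5 -303.4   44.6] [ 432.4 -303.3   47.2] 288
now [ 433.6 -301.4  121.2] h 147.3 t 21.7 | yaw total 0.3 ; then tool dx 0.5 dy -2.2 dz 61.2 q [ 0.87  0.86 -0.63  1.77  0.71  0.75  0.87]
```

```bash
python3 -m pendant '[-1.6,-2.3,30,0,0,0,30,0,0,0,20,0,0,0,20,0,0,0,11,0,0,0,0,0,0,0,0,0]'; python3 -m pendant '[0,0,0,0, 0,0,0,0, 0,0,0,0, 0,0,0,0, 0,0,0,0,0,0,0,0,0,0,0,0]' -1;  python3 -m pendant '[0,0,-10,0, 0,0,-10,0, 0,0,0,0,0,0,0,0,0,0,0,0]'; python3 -c "
from h import *
inhand()
go(520,8,29,165.8)"
```

```text
time_s: 22.4
tcp_pos: [433.8, -305.0, 10.9]
tcp_rot: [0.0, 0.283, 0.959, 0.0]
ft_force: [-0.6, -0.9, 0.6]
width: 1.005
grip_force: 0.0
time_s: 23.1
tcp_pos: [433.5, -305.4, 10.8]
tcp_rot: [0.0, 0.284, 0.959, -0.0]
ft_force: [-1.7, 1.8, 10.9]
width: 0.384
grip_force: 60.7
time_s: 23.6
tcp_pos: [433.2, -305.3, 30.0]
tcp_rot: [-0.0, 0.283, 0.959, 0.0]
ft_force: [-0.5, -0.3, -2.0]
width: 0.383
grip_force: 60.1
shaft [  5.6  -0.1 -30. ]
top [ 25.4  -0.1 -20.1]
cap [ 43.   -0.2 -19.5]
shaft pix 314.0 339 379 [  3.1  -0.1 -33. ] tip [  3.   -0.1 -37.3]
now [ 433.2 -305.3   29.9] h 147.1 t 23.6 | yaw total -18.7 ; then tool dx -7.3 dy 325.0 dz 0.9 q [ 0.81  1.   -0.5   1.81  0.86  0.56  0.75]
```

```bash
python3 -m pendant '[0,0,0,-8.5,0,0,0,-8.5,0,0,0,-1.7,0,0,0,0]'; python3 -m pendant '[-1,40.6,0,0,-1,40.6,0,0,-1,40.6,0,0,-1,40.6,0,0,-1,40.6,0,0,-1,40.6,0,0,-1,40.6,0,0,0,40.6,0,0,0,0,0,0,0,0,0,0]';python3 -c "
from h import *
go(540,2,18,165.8)"
```

```text
time_s: 24.05
tcp_pos: [433.2, -305.3, 30.0]
tcp_rot: [-0.0, 0.125, 0.992, 0.0]
ft_force: [-0.4, -0.7, -2.2]
width: 0.385
grip_force: 60.1
time_s: 25.05
tcp_pos: [519.9, 8.4, 30.2]
tcp_rot: [-0.0, 0.125, 0.992, -0.0]
ft_force: [-0.4, -1.3, -2.7]
width: 0.385
grip_force: 60.5
now [519.9   8.4  30.2] h 165.7 t 25.1 | yaw total -0.1 ; then tool dx -21.0 dy -1.3 dz 12.2 q [ 0.19  1.   -0.5   1.85  0.9   0.54  0.4 ]
```

```bash
python3 -m pendant '[-12,-1.3,12,0,-12,0,0,0,-12,0,0,0,-3,0,0,0,0,0,0,0,0,0,0,0]'; python3 -m pendant '[-2,0,0,0,-2,0,0,0,-2,0,0,0,0,0,0,0,0,0,0,0]';python3 -m pendant '[-1,0,0,0,-1,0,0,0,-1,0,0,0,0,0,0,0,0,0,0,0]';python3 -m pendant '[-1,0,0,0,0,0,0,0,0,0,0,0]'
```

```text
time_s: 25.65
tcp_pos: [556.9, -3.3, 18.2]
tcp_rot: [-0.0, 0.124, 0.992, -0.0]
ft_force: [0.3, -0.0, -0.8]
width: 0.382
grip_force: 60.4
time_s: 26.15
tcp_pos: [563.1, -4.5, 18.2]
tcp_rot: [-0.0, 0.124, 0.992, 0.0]
ft_force: [-2.6, 0.5, -0.2]
width: 0.379
grip_force: 60.7
time_s: 26.65
tcp_pos: [566.1, -5.2, 18.2]
tcp_rot: [-0.0, 0.124, 0.992, 0.0]
ft_force: [-4.5, 0.3, -0.2]
width: 0.38
grip_force: 60.7
time_s: 26.95
tcp_pos: [567.1, -5.5, 18.2]
tcp_rot: [-0.0, 0.124, 0.992, 0.0]
ft_force: [-4.6, 0.0, -2.1]
width: 0.387
grip_force: 60.7
```

```bash
python3 -m pendant '[-1,0,0,0,0,0,0,0,0,0,0,0]';python3 -m pendant '[-1,0,0,0,0,0,0,0,0,0,0,0]';python3 -m pendant '[-1,0,0,0,0,0,0,0,0,0,0,0]';python3 -m pendant '[-1,0,0,0,0,0,0,0,0,0,0,0]'
```

```text
time_s: 27.25
tcp_pos: [567.4, -5.6, 18.1]
tcp_rot: [-0.001, 0.124, 0.992, -0.0]
ft_force: [-8.7, 1.1, 1.2]
width: 0.383
grip_force: 61.0
time_s: 27.55
tcp_pos: [567.5, -5.7, 17.9]
tcp_rot: [-0.002, 0.124, 0.992, -0.0]
ft_force: [-16.1, 2.3, 4.1]
width: 0.382
grip_force: 61.3
time_s: 27.85
tcp_pos: [567.6, -5.8, 17.9]
tcp_rot: [-0.003, 0.123, 0.992, -0.0]
ft_force: [-22.2, 3.3, 7.6]
width: 0.383
grip_force: 61.7
time_s: 28.15
tcp_pos: [567.7, -5.9, 17.7]
tcp_rot: [-0.003, 0.123, 0.992, -0.001]
ft_force: [-28.2, 3.8, 10.9]
width: 0.378
grip_force: 62.1
```

Home. Next I retreat, turn back to -14° and push the other end.

```bash
python3 -m pendant '[15,0,0,0,20,0,0,0,0,0,0,0]'; python3 -m pendant '[0,0,0,8.57,0,0,0,8.57,0,0,0,8.57,0,0,0,8.57,0,0,0,8.57,0,0,0,8.57,0,0,0,8.57,0,0,0,8.57,0,0,0,8.57,0,0,0,8.57]'; python3 -m pendant '[0,0,0,8.57,0,0,0,8.57,0,0,0,8.57,0,0,0,8.57,0,0,0,8.57,0,0,0,8.57,0,0,0,8.57,0,0,0,8.57,0,0,0,8.57,0,0,0,8.57]' ;python3 -m pendant '[0,0,0,8.57,0,0,0,0,0,0,0,0,0,0,0,0]'; python3 - <<'E'
from h import *
inhand(); go(557,-3,18,-14.2)
E
```

```text
time_s: 28.45
tcp_pos: [536.0, 2.8, 18.5]
tcp_rot: [-0.0, 0.123, 0.992, 0.0]
ft_force: [1.1, 0.0, -1.6]
width: 0.382
grip_force: 60.5
time_s: 29.45
tcp_pos: [538.1, 2.2, 18.4]
tcp_rot: [0.0, 0.768, 0.641, 0.001]
ft_force: [-0.7, 1.1, -2.6]
width: 0.382
grip_force: 60.5
time_s: 30.45
tcp_pos: [538.1, 2.3, 18.4]
tcp_rot: [-0.0, 0.999, -0.052, 0.001]
ft_force: [-0.4, 0.9, -2.1]
width: 0.383
grip_force: 60.5
time_s: 30.85
tcp_pos: [537.4, 2.1, 18.3]
tcp_rot: [-0.0, 0.993, -0.122, 0.0]
ft_force: [0.1, 0.5, -2.0]
width: 0.389
grip_force: 60.5
shaft [  5.3  -0.1 -30. ]
top [ 25.3   0.2 -20.2]
cap [ 42.9   0.2 -19.6]
shaft pix 315.0 340 380 [  2.9   0.  -33. ] tip [  2.7   0.1 -36.9]
now [537.3   2.1  18.3] h -14.0 t 30.9 | yaw total 0.2 ; then tool dx 20.3 dy 0.1 dz 0.3 q [-0.14  1.    0.15  1.8  -0.35  0.37 -1.55]
```

```bash
python3 -m pendant '[9,0,0,0,8,0,0,0,4,0,0,0,2,0,0,0,2,0,0,0,0,0,0,0]'; python3 -m pendant '[2,0,0,0,1,0,0,0,1,0,0,0,0,0,0,0,0,0,0,0]';python3 -m pendant '[1,0,0,0,1,0,0,0,0,0,0,0]';python3 -m pendant '[1,0,0,0,0,0,0,0,0,0,0,0]';python3 -m pendant '[1,0,0,0,0,0,0,0,0,0,0,0]'
```

```text
time_s: 31.5
tcp_pos: [561.2, -4.0, 18.1]
tcp_rot: [-0.0, 0.992, -0.124, -0.0]
ft_force: [0.1, 0.0, -2.6]
width: 0.385
grip_force: 60.5
time_s: 32.0
tcp_pos: [564.9, -4.9, 18.1]
tcp_rot: [-0.0, 0.992, -0.124, -0.0]
ft_force: [-4.9, 0.5, -2.3]
width: 0.382
grip_force: 60.6
time_s: 32.3
tcp_pos: [565.8, -5.2, 18.0]
tcp_rot: [-0.0, 0.992, -0.124, -0.002]
ft_force: [-11.5, 0.6, 1.2]
width: 0.388
grip_force: 61.0
time_s: 32.6
tcp_pos: [565.9, -5.3, 17.8]
tcp_rot: [-0.0, 0.992, -0.123, -0.003]
ft_force: [-16.1, 2.3, 4.0]
width: 0.378
grip_force: 61.3
time_s: 32.9
tcp_pos: [565.9, -5.3, 17.8]
tcp_rot: [-0.0, 0.992, -0.123, -0.004]
ft_force: [-22.1, 3.5, 6.9]
width: 0.384
grip_force: 61.6
```

```bash
python3 -m pendant '[1,0,0,0,0,0,0,0,-15,0,0,0,-20,0,0,0,0,0,-20,-8.5,0,0,-22,-2.5,0,0,0,0]';  python3 - <<'E'
from h import *
inhand(); go(451,249.8,60,-3)
E
```

```text
time_s: 33.6
tcp_pos: [537.8, 2.2, 62.6]
tcp_rot: [-0.0, 1.0, -0.027, 0.002]
ft_force: [0.1, -0.3, -2.9]
width: 0.383
grip_force: 60.7
shaft [  5.4   0.2 -30.3]
top [ 25.2  -0.1 -20.2]
cap [ 42.9   0.2 -19.7]
shaft pix 315.0 339 380 [  2.9   0.  -33.1] tip [  2.6   0.1 -37.3]
now [537.3   2.4  61.2] h -3.2 t 33.6 | yaw total -0.2 ; then tool dx -99.1 dy -242.6 dz 1.2 q [-0.14  0.92  0.14  1.79 -0.26  0.45 -1.45]
```

```bash
python3 -m pendant '[-16.5,-40.4,0,0,-16.5,-40.4,0,0,-16.5,-40.4,0,0,-16.5,-40.4,0,0,-16.5,-40.4,0,0,-16.5,-40.4,0,0,0,0,20,0,0,0,8,0,0,0,0,0,0,0,0,0]';  python3 - <<'E'
from h import *
go(451,249.8,12.5,-3)
E
```

```text
time_s: 34.65
tcp_pos: [451.4, 248.8, 32.3]
tcp_rot: [0.0, 1.0, -0.029, 0.0]
ft_force: [-0.2, 0.1, -1.3]
width: 0.386
grip_force: 60.6
now [451.4 248.8  32.3] h -3.3 t 34.6 | yaw total -0.3 ; then tool dx -0.5 dy -1.0 dz 19.8 q [-0.66  0.96  0.17  1.88 -0.43  0.34 -1.78]
```

```bash
python3 -m pendant '[-0.5,-1,12,-0.3,0,0,5,0,0,0,2,0,0,0,1,0,0,0,0,0,0,0,0,0]'; python3 -m pendant '[0,0,0,0,0,0,0,0,0,0,0,0,0,0,0,0]' 0.18; python3 -m pendant '[0,0,-10,0,0,0,-20,0,0,0,-40,0,0,0,-40,0,0,0,0,0,0,0,0,0,0,0,0,0]'; python3 - <<'E'
from h import *
f,K,Rc,p=grab('wrist');W=cloud(f,K,Rc,p); save(f['img'],'w8.png')
unit(W,(451,250),32,50);unit(W,(455,314),32,50)
go(610,-240,125,45)
E
```

```text
time_s: 35.25
tcp_pos: [450.3, 250.6, 12.5]
tcp_rot: [0.0, 1.0, -0.026, -0.0]
ft_force: [-3.1, -1.8, 5.5]
width: 0.384
grip_force: 61.6
time_s: 35.65
tcp_pos: [450.5, 251.0, 12.2]
tcp_rot: [-0.0, 1.0, -0.025, 0.0]
ft_force: [0.5, 1.2, 1.1]
width: 0.588
grip_force: 0.0
time_s: 36.35
tcp_pos: [450.1, 250.8, 121.9]
tcp_rot: [0.0, 1.0, -0.025, -0.0]
ft_force: [0.4, 0.4, 0.0]
width: 0.588
grip_force: 0.0
unit c 451.3 250.5  L 87.7 W 34.7 ang -3.2 ztop 32.6 | shaft [452.  250.6  46.4] [452.4 250.4  49. ] 291
unit c 455.1 313.5  L 87.6 W 34.7 ang -3.2 ztop 32.5 | shaft [455.7 312.9  46.3] [456.  312.7  48.9] 307
now [450.  250.8 121.6] h -2.9 t 36.4 | yaw total -47.9 ; then tool dx -233.9 dy 460.1 dz -3.4 q [-0.72  0.81  0.27  1.83 -0.38  0.55 -1.82]
```

View pics/w8.png

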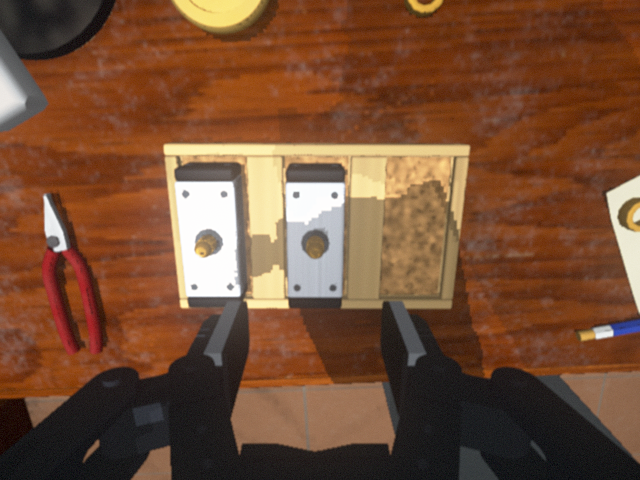

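Both units are in their bays with their caps flush. Next is unit C.

```bash
python3 -m pendant '[0,0,0,-8,0,0,0,-8,0,0,0,-8,0,0,0,-8,0,0,0,-8,0,0,0,-8,0,0,0,0]' 1; python3 -m pendant '[-19.5,38.3,0,0,-19.5,38.3,0,0,-19.5,38.3,0,0,-19.5,38.3,0,0,-19.5,38.3,0,0,-19.5,38.3,0,0]';python3 -m pendant '[-19.5,38.3,0,0,-19.5,38.3,0,0,-19.5,38.3,0,0,-19.5,38.3,0,0,-19.5,38.3,0,0,-19.5,38.3,0,0,0,0,0,0,0,0,0,0,0,0,0,0]';  python3 - <<'E'
from h import *
f,K,Rc,p=grab('wrist');W=cloud(f,K,Rc,p); save(f['img'],'w9.png')
c=unit(W,(624,-240))
go(624,-241,60,45)
E
```

```text
time_s: 37.1
tcp_pos: [450.2, 250.6, 121.6]
tcp_rot: [-0.0, 0.923, 0.384, -0.001]
ft_force: [0.9, -0.2, 0.9]
width: 0.999
grip_force: 0.0
time_s: 37.7
tcp_pos: [530.6, 4.1, 121.7]
tcp_rot: [-0.0, 0.925, 0.381, -0.0]
ft_force: [0.9, 1.2, -0.1]
width: 0.997
grip_force: 0.0
time_s: 38.6
tcp_pos: [610.7, -237.9, 121.8]
tcp_rot: [-0.001, 0.924, 0.383, -0.0]
ft_force: [-0.0, -0.2, 1.2]
width: 0.998
grip_force: 0.0
unit c 624.6 -243.0  L 95.9 W 34.2 ang 44.7 ztop 30.8 | shaft [ 625.  -242.4   44.7] [ 625.1 -242.2   47.3] 289
now [ 610.8 -237.8  122. ] h 45.1 t 38.6 | yaw total 0.1 ; then tool dx 7.1 dy 11.6 dz 62.0 q [ 0.36  0.96 -0.1   1.28  0.1   0.91 -0.54]
```

View pics/w9.png

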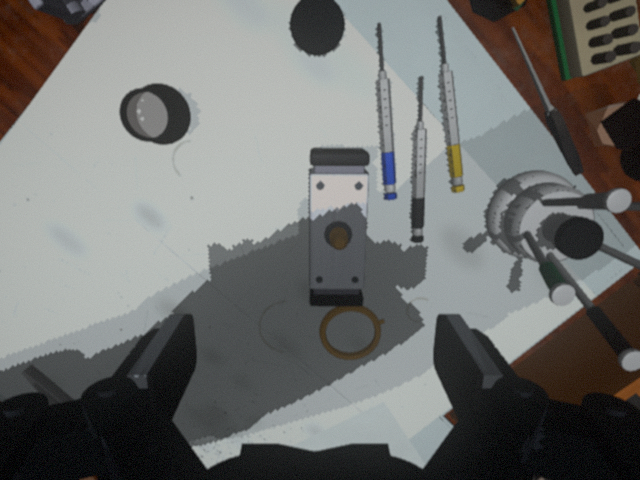

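Unit C is at (340,235), with the watch ring below it at (350,332) and screwdrivers about 45 mm to the right. I use a partial opening for this grasp.

```bash
python3 -m pendant '[5.4,13.3,0,0.3,0,0,30,0,0,0,20,0,0,0,0,0,0,0,0,0,0,0,0,0]' 0.24; python3 - <<'E'
from h import *
f,K,Rc,p=grab('wrist');W=cloud(f,K,Rc,p)
c=unit(W,(624,-243),rad=60)
go(624,-243.4,10.5,44.7)
E
```

```text
time_s: 39.25
tcp_pos: [624.6, -244.6, 73.6]
tcp_rot: [0.001, 0.925, 0.381, 0.001]
ft_force: [-0.9, -0.0, -0.0]
width: 0.624
grip_force: 0.0
unit c 624.5 -243.2  L 96.6 W 34.7 ang 44.7 ztop 30.8 | shaft [ 625.4 -242.4   44.5] [ 625.5 -242.1   47.1] 454
now [ 624.6 -244.7   73.6] h 44.8 t 39.3 | yaw total 0.1 ; then tool dx 0.5 dy -1.4 dz 63.1 q [ 0.36  1.05 -0.09  1.24  0.11  0.86 -0.54]
```

```bash
python3 -m pendant '[0.5,-1.2,20,0,0,0,20,0,0,0,15,0,0,0,8,0,0,0,0,0,0,0,0,0]'; python3 -m pendant '[0,0,0,0, 0,0,0,0, 0,0,0,0, 0,0,0,0, 0,0,0,0,0,0,0,0,0,0,0,0]' -1;  python3 -m pendant '[0,0,-10,0, 0,0,-20,0, 0,0,-10,0,0,0,0,0,0,0,0,0]'; python3 -c "
from h import *
inhand()
go(520,8,49,-14.2)"
```

```text
time_s: 39.9
tcp_pos: [623.9, -243.7, 10.0]
tcp_rot: [0.0, 0.925, 0.381, 0.0]
ft_force: [-0.7, 0.7, -0.2]
width: 0.616
grip_force: 0.0
time_s: 40.6
tcp_pos: [624.1, -243.8, 10.3]
tcp_rot: [0.001, 0.925, 0.381, 0.001]
ft_force: [-0.7, 0.2, 6.5]
width: 0.385
grip_force: 60.9
time_s: 41.1
tcp_pos: [623.4, -243.5, 49.0]
tcp_rot: [-0.0, 0.925, 0.381, -0.0]
ft_force: [0.0, 0.6, -1.6]
width: 0.383
grip_force: 59.9
shaft [  5.5  -0.  -30.3]
top [ 25.5  -0.2 -20.6]
cap [ 43.    0.1 -20.2]
shaft pix 314.0 339 380 [  3.   -0.1 -33.3] tip [  2.7  -0.1 -37.7]
now [ 623.2 -243.4   48.6] h 44.8 t 41.1 | yaw total 59.0 ; then tool dx -161.7 dy -218.4 dz -0.4 q [ 0.36  1.08 -0.09  1.25  0.11  0.81 -0.54]
```

```bash
python3 -m pendant '[0,0,0,8.5,0,0,0,8.5,0,0,0,8.5,0,0,0,8.5,0,0,0,8.5,0,0,0,8.5,0,0,0,8,0,0,0,0]'; python3 -m pendant '[-27,-36.4,0,0,-27,-36.4,0,0,-27,-36.4,0,0,-27,-36.4,0,0,-27,-36.4,0,0,-27,-36.4,0,0,0,0,20,0,0,0,11,0,0,0,0,0]';python3 -c "
from h import *
go(557,-3,18,-14.2)"
```

```text
time_s: 41.95
tcp_pos: [623.2, -243.2, 48.4]
tcp_rot: [0.0, 0.992, -0.125, -0.001]
ft_force: [-0.3, 0.4, -1.6]
width: 0.383
grip_force: 59.9
time_s: 42.85
tcp_pos: [519.6, 7.0, 16.9]
tcp_rot: [0.0, 0.992, -0.123, -0.001]
ft_force: [-0.7, -0.6, -1.1]
width: 0.384
grip_force: 60.0
now [519.6   7.   16.9] h -14.1 t 42.9 | yaw total 0.1 ; then tool dx 38.7 dy 0.6 dz -1.1 q [-0.14  0.99  0.13  1.86 -0.36  0.32 -1.55]
```

```bash
python3 -m pendant '[14,0.6,-1,0,14,0,0,0,8,0,0,0,4,0,0,0,2,0,0,0,0,0,0,0]'; python3 -m pendant '[2,0,0,0,1,0,0,0,1,0,0,0,0,0,0,0,0,0,0,0]';python3 -m pendant '[1,0,0,0,0,0,0,0,0,0,0,0]';python3 -m pendant '[1,0,0,0,0,0,0,0,0,0,0,0]';python3 -m pendant '[1,0,0,0,0,0,0,0,0,0,0,0]'
```

```text
time_s: 43.45
tcp_pos: [560.4, -3.1, 19.2]
tcp_rot: [-0.0, 0.992, -0.124, -0.0]
ft_force: [0.4, 0.6, -1.9]
width: 0.382
grip_force: 60.1
time_s: 43.95
tcp_pos: [564.0, -3.9, 19.1]
tcp_rot: [-0.0, 0.992, -0.124, -0.001]
ft_force: [-4.5, 1.4, -0.9]
width: 0.385
grip_force: 60.3
time_s: 44.25
tcp_pos: [565.1, -4.2, 19.1]
tcp_rot: [-0.0, 0.992, -0.124, -0.0]
ft_force: [-5.1, 0.1, -0.6]
width: 0.387
grip_force: 60.2
time_s: 44.55
tcp_pos: [565.9, -4.3, 19.1]
tcp_rot: [-0.0, 0.992, -0.124, -0.001]
ft_force: [-6.1, 1.2, -0.6]
width: 0.383
grip_force: 60.2
time_s: 44.85
tcp_pos: [566.0, -4.4, 19.0]
tcp_rot: [-0.0, 0.992, -0.124, -0.002]
ft_force: [-11.4, 1.1, 3.2]
width: 0.384
grip_force: 60.6
```

```bash
python3 -m pendant '[1,0,0,0,0,0,0,0,0,0,0,0]';python3 -m pendant '[1,0,0,0,0,0,0,0,0,0,0,0]'; python3 -m pendant '[-15,0,0,0,-18,0,0,0,0,0,0,0]'; python3 -m pendant '[0,0,0,-8.57,0,0,0,-8.57,0,0,0,-8.57,0,0,0,-8.57,0,0,0,-8.57,0,0,0,-8.57,0,0,0,-8.57,0,0,0,-8.57,0,0,0,-8.57,0,0,0,-8.57]'; python3 -m pendant '[0,0,0,-8.57,0,0,0,-8.57,0,0,0,-8.57,0,0,0,-8.57,0,0,0,-8.57,0,0,0,-8.57,0,0,0,-8.57,0,0,0,-8.57,0,0,0,-8.57,0,0,0,-8.57]' ;python3 -m pendant '[0,0,0,-8.57,0,0,0,0,0,0,0,0,0,0,0,0]'; python3 - <<'E'
from h import *
inhand(); go(557,-3,18,165.8)
E
```

```text
time_s: 45.15
tcp_pos: [566.0, -4.5, 18.9]
tcp_rot: [-0.0, 0.992, -0.123, -0.003]
ft_force: [-16.9, 1.6, 5.7]
width: 0.385
grip_force: 61.0
time_s: 45.45
tcp_pos: [566.1, -4.5, 18.8]
tcp_rot: [-0.0, 0.992, -0.123, -0.004]
ft_force: [-21.4, 2.4, 8.5]
width: 0.387
grip_force: 61.3
time_s: 45.75
tcp_pos: [536.4, 3.4, 19.4]
tcp_rot: [-0.0, 0.992, -0.123, -0.0]
ft_force: [1.4, -0.1, -0.9]
width: 0.381
grip_force: 60.1
time_s: 46.75
tcp_pos: [538.4, 2.6, 19.4]
tcp_rot: [0.001, 0.81, 0.586, 0.001]
ft_force: [-0.1, -0.1, -1.9]
width: 0.382
grip_force: 60.1
time_s: 47.75
tcp_pos: [538.3, 2.4, 19.3]
tcp_rot: [0.001, 0.195, 0.981, -0.0]
ft_force: [0.7, -0.9, -2.4]
width: 0.385
grip_force: 60.1
time_s: 48.15
tcp_pos: [537.6, 2.8, 19.3]
tcp_rot: [0.0, 0.126, 0.992, -0.0]
ft_force: [0.4, 0.5, -2.1]
width: 0.386
grip_force: 60.1
shaft [  5.8  -0.  -30.4]
top [ 25.5  -0.2 -20.6]
cap [ 43.1  -0.2 -20.2]
shaft pix 314.0 339 380 [  3.2  -0.  -33.3] tip [  3.   -0.  -37.5]
now [537.6   2.9  19.3] h 165.6 t 48.2 | yaw total -0.2 ; then tool dx -20.3 dy -1.0 dz 1.3 q [ 0.21  1.03 -0.53  1.79  0.9   0.58  0.42]
```

```bash
python3 -m pendant '[-9,-1,0,0,-8,0,0,0,-5,0,0,0,-3,0,0,0,-2,0,0,0,0,0,0,0]'; python3 -m pendant '[-1,0,0,0,-1,0,0,0,0,0,0,0,0,0,0,0]';python3 -m pendant '[-1,0,0,0,0,0,0,0,0,0,0,0]';python3 -m pendant '[-1,0,0,0,0,0,0,0,0,0,0,0]';python3 -m pendant '[-1,0,0,0,0,0,0,0,0,0,0,0]';python3 -m pendant '[-1,0,0,0,0,0,0,0,0,0,0,0]'
```

```text
time_s: 48.8
tcp_pos: [563.2, -4.7, 19.2]
tcp_rot: [-0.0, 0.124, 0.992, 0.0]
ft_force: [0.4, 1.2, -2.3]
width: 0.388
grip_force: 60.1
time_s: 49.2
tcp_pos: [564.8, -5.1, 19.2]
tcp_rot: [-0.0, 0.124, 0.992, -0.0]
ft_force: [-5.1, 1.3, -2.0]
width: 0.384
grip_force: 60.2
time_s: 49.5
tcp_pos: [566.0, -5.4, 19.2]
tcp_rot: [-0.0, 0.124, 0.992, -0.0]
ft_force: [-4.4, 1.3, -2.2]
width: 0.384
grip_force: 60.2
time_s: 49.8
tcp_pos: [567.1, -5.7, 19.2]
tcp_rot: [-0.0, 0.124, 0.992, 0.0]
ft_force: [-4.2, 0.4, -1.5]
width: 0.384
grip_force: 60.1
time_s: 50.1
tcp_pos: [567.3, -5.8, 19.1]
tcp_rot: [-0.001, 0.124, 0.992, -0.0]
ft_force: [-9.1, 2.1, 0.3]
width: 0.383
grip_force: 60.3
time_s: 50.4
tcp_pos: [567.5, -5.9, 19.0]
tcp_rot: [-0.002, 0.124, 0.992, -0.0]
ft_force: [-15.6, 3.0, 3.0]
width: 0.382
grip_force: 60.7
```

```bash
python3 -m pendant '[-1,0,0,0,0,0,0,0,0,0,0,0]';python3 -m pendant '[15,0,0,0,19,0,0,0,0,0,-20,-8.5,0,0,-22,-2.5,0,0,0,0,0,0,0,0]';  python3 - <<'E'
from h import *
inhand(); go(449.2,186,60,177)
E
```

```text
time_s: 50.7
tcp_pos: [567.6, -6.0, 18.8]
tcp_rot: [-0.003, 0.123, 0.992, -0.0]
ft_force: [-22.3, 4.8, 5.4]
width: 0.383
grip_force: 61.1
time_s: 51.3
tcp_pos: [537.7, 1.7, 61.4]
tcp_rot: [0.001, 0.029, 1.0, 0.0]
ft_force: [-0.4, -0.4, -2.9]
width: 0.387
grip_force: 60.4
shaft [  5.7   0.1 -30.3]
top [ 25.6  -0.2 -20.6]
cap [ 43.1  -0.  -20.2]
shaft pix 315.0 340 380 [  3.2  -0.  -33.2] tip [  3.    0.1 -37.7]
now [537.3   1.7  60.9] h 176.7 t 51.4 | yaw total -0.3 ; then tool dx 97.6 dy 179.4 dz 0.9 q [ 0.26  0.98 -0.64  1.78  0.88  0.7   0.64]
```

```bash
python3 -m pendant '[19.5,35.9,0,-0.3,19.5,35.9,0,0,19.5,35.9,0,0,19.5,35.9,0,0,19.5,35.9,0,0,0,0,20,0,0,0,8,0,0,0,0,0,0,0,0,0]';  python3 - <<'E'
from h import *
go(449.2,186,12,177)
E
```

```text
time_s: 52.25
tcp_pos: [449.4, 185.5, 33.3]
tcp_rot: [-0.0, 0.026, 1.0, -0.0]
ft_force: [0.2, 1.0, -1.7]
width: 0.381
grip_force: 60.4
now [449.4 185.5  33.3] h 177.0 t 52.2 | yaw total -0.0 ; then tool dx 0.2 dy 0.5 dz 21.3 q [-0.2   0.96 -0.48  1.97  1.    0.47  0.09]
```

```bash
python3 -m pendant '[0,0.5,12,0,0,0,6,0,0,0,2,0,0,0,1,0,0,0,0,0,0,0,0,0]'; python3 -m pendant '[0,0,0,0,0,0,0,0,0,0,0,0,0,0,0,0]' 0.18; python3 -m pendant '[0,0,-10,0,0,0,-20,0,0,0,-40,0,0,0,-40,0,0,0,-30,0,0,0,0,0,0,0,0,0,0,0,0,0]'; python3 - <<'E'
from h import *
f,K,Rc,p=grab('wrist');W=cloud(f,K,Rc,p); save(f['img'],'w10.png')
unit(W,(449,186),32,50);unit(W,(451,250),32,50);unit(W,(455,314),32,50)
f,K,Rc,p=grab('scene');W=cloud(f,K,Rc,p);I=f['img'].astype(int)
hsv=cv2.cvtColor(f['img'],cv2.COLOR_RGB2HSV)
m=(hsv[...,1]>120)&(hsv[...,0]>12)&(hsv[...,0]<32)&(hsv[...,2]>90)&(W[...,2]>2)&(W[...,2]<16)&(W[...,0]>380)&(W[...,0]<640)&(W[...,1]>-350)&(W[...,1]<330)
k,L,S,C=cv2.connectedComponentsWithStats(cv2.morphologyEx(np.uint8(m),cv2.MORPH_CLOSE,np.ones((3,3))))
for i in range(1,k):
    if 15<S[i,4]<400: print(S[i],np.round(np.nanmean(W[L==i],0),1))
go(428,-29,110,177)
E
```

```text
time_s: 52.85
tcp_pos: [449.2, 186.8, 12.4]
tcp_rot: [0.0, 0.026, 1.0, 0.0]
ft_force: [-0.1, -0.1, -0.8]
width: 0.385
grip_force: 60.4
time_s: 53.25
tcp_pos: [449.1, 186.8, 12.3]
tcp_rot: [0.0, 0.026, 1.0, 0.0]
ft_force: [-0.1, 0.0, 0.5]
width: 0.591
grip_force: 0.0
time_s: 54.05
tcp_pos: [448.8, 186.5, 151.9]
tcp_rot: [-0.0, 0.025, 1.0, -0.0]
ft_force: [-0.1, -0.2, -0.5]
width: 0.59
grip_force: 0.0
unit c 447.8 186.7  L 87.4 W 34.6 ang -3.2 ztop 32.5 | shaft [447.2 186.7  46.4] [446.9 186.7  49. ] 227
unit c 452.8 245.6  L 88.0 W 35.0 ang -3.3 ztop 32.5 | shaft [452.1 245.1  46.2] [451.9 245.   48.9] 238
unit c 454.8 313.4  L 88.2 W 35.2 ang -3.1 ztop 32.4 | shaft [453.8 312.2  46. ] [453.6 311.7  48.7] 259
[250 258   7   5  21] [577.4 187.9   6. ]
now [448.8 186.7 151.7] h 177.1 t 54.1 | yaw total 0.1 ; then tool dx 9.4 dy -216.5 dz 41.7 q [-0.08  0.78 -0.7   1.89  0.73  0.75  0.32]
```

View pics/w10.png

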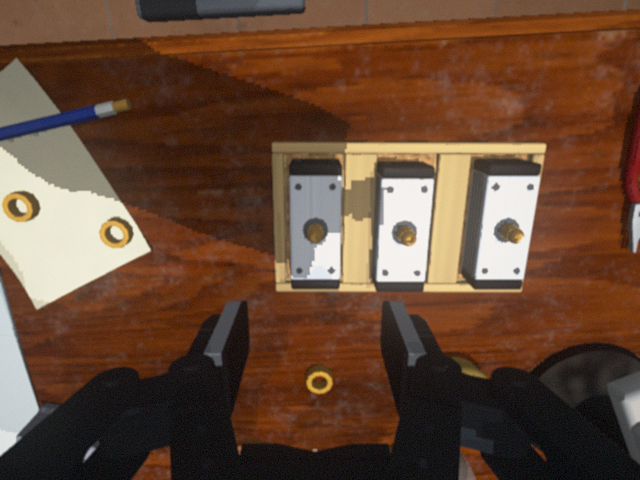

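All three units are in their bays with caps flush; the middle one slid about 5 mm sideways but stays in its bay. Collars show at (319,381), (115,233) and (20,206). I measure them all from this pose.

```bash
cat >> h.py <<'E'
def collar(W,img,xy,z0=0,rad=35):
    hsv=cv2.cvtColor(img,cv2.COLOR_RGB2HSV)
    m=(np.hypot(W[...,0]-xy[0],W[...,1]-xy[1])<rad)&(W[...,2]>z0+6)&(W[...,2]<z0+15)&(hsv[...,1]>70)
    B=np.uint8(m); k,L,S,C=cv2.connectedComponentsWithStats(B)
    if k<2: print('none',xy); return
    P=W[L==1+np.argmax(S[1:,4])]; (c,r)=cv2.minEnclosingCircle(P[:,:2].astype(np.float32))
    print('collar',np.round(c,1),'r %.1f'%r,'z %.1f'%np.median(P[:,2]),len(P)); return c
E
python3 - <<'E'
from h import *
f,K,Rc,p=grab('wrist');W=cloud(f,K,Rc,p)
for c in ((577,188),(428,-29),(438,40)): collar(W,f['img'],c)
go(577,188,60,177)
E
```

```text
collar [584.8 183.1] r 11.5 z 9.9 408
collar [427.7 -23.4] r 11.2 z 10.0 630
collar [450.4  40.6] r 11.1 z 10.0 541
now [448.8 186.7 151.7] h 177.1 t 54.2 | yaw total 0.1 ; then tool dx -127.9 dy 8.0 dz 91.7 q [-0.08  0.78 -0.7   1.89  0.73  0.75  0.32]
```

```bash
python3 -m pendant '[-34,1,0,0,-34,1,0,0,-34,1,0,0,-34,1,0,0,0,6,30,0,0,0,40,0,0,0,0,0,0,0,0,0,0,0,0,0]'; python3 - <<'E'
from h import *
f,K,Rc,p=grab('wrist');W=cloud(f,K,Rc,p)
c=collar(W,f['img'],(585,183))
go(c[0],c[1],3,177)
E
```

```text
time_s: 55.1
tcp_pos: [586.0, 190.2, 84.1]
tcp_rot: [0.001, 0.026, 1.0, 0.0]
ft_force: [0.3, -0.3, 1.3]
width: 0.589
grip_force: 0.0
collar [584.7 183.2] r 11.0 z 10.2 804
now [586.1 190.1  84.1] h 177.1 t 55.1 | yaw total 0.1 ; then tool dx 1.1 dy -6.9 dz 81.1 q [-0.06  1.03 -0.68  1.46  0.75  0.92  0.55]
```

```bash
python3 -m pendant '[1.1,-6.9,20,0,0,0,25,0,0,0,20,0,0,0,12,0,0,0,0,0,0,0,0,0]'; python3 -c "
from h import *
go(584.7,183.2,2,177)"
```

```text
time_s: 55.75
tcp_pos: [584.5, 183.3, 6.4]
tcp_rot: [0.001, 0.026, 1.0, 0.0]
ft_force: [0.3, 0.3, -0.2]
width: 0.587
grip_force: 0.0
now [584.5 183.3   6.4] h 177.1 t 55.8 | yaw total 0.1 ; then tool dx -0.2 dy -0.0 dz 4.4 q [-0.07  1.14 -0.62  1.5   0.84  0.78  0.49]
```

```bash
python3 -m pendant '[0,0,4,0,0,0,0,0,0,0,0,0]';python3 -m pendant '[0,0,0,0,0,0,0,0,0,0,0,0,0,0,0,0,0,0,0,0,0,0,0,0,0,0,0,0]' -1; python3 -m pendant '[0,0,-20,0,0,0,-40,0,0,0,-30,0,0,0,0,0,0,0,0,0,0,0,0,0]'; python3 - <<'E'
from h import *
s=st();f,K,Rc,p=grab('wrist');W=cloud(f,K,Rc,p); save(f['img'],'w11.png'); T=tool(W,s)
hsv=cv2.cvtColor(f['img'],cv2.COLOR_RGB2HSV)
m=(np.hypot(T[...,0],T[...,1])<25)&(T[...,2]<4)&(T[...,2]>-20)&(hsv[...,1]>100)&(hsv[...,0]>10)&(hsv[...,0]<35)
P=T[m]; print(len(P),np.round(np.percentile(P,[2,50,98],axis=0),1)); t=P[P[:,2]<np.percentile(P[:,2],50)+2]; print(cv2.minEnclosingCircle(t[:,:2].astype(np.float32)))
go(448.5,186.7,80,177)
E
```

```text
time_s: 56.05
tcp_pos: [584.2, 183.0, 1.6]
tcp_rot: [0.0, 0.026, 1.0, 0.0]
ft_force: [-0.6, -0.1, 0.3]
width: 0.59
grip_force: 0.0
time_s: 56.75
tcp_pos: [584.1, 183.0, 1.7]
tcp_rot: [0.0, 0.026, 1.0, 0.0]
ft_force: [-1.6, -0.9, 6.8]
width: 0.223
grip_force: 58.4
time_s: 57.35
tcp_pos: [583.7, 182.7, 90.3]
tcp_rot: [-0.001, 0.026, 1.0, -0.0]
ft_force: [0.5, 0.3, -0.2]
width: 0.218
grip_force: 58.9
2365 [[-10.1  -9.3 -13.1]
 [  1.5   0.2  -8.1]
 [  9.8   9.2   0. ]]
((6.883094787597656, 0.175384521484375), 22.618162155151367)
now [583.6 182.8  90.2] h 177.1 t 57.4 | yaw total 0.1 ; then tool dx 135.1 dy -3.1 dz 10.2 q [-0.04  1.02 -0.69  1.47  0.75  0.92  0.56]
```

View pics/w11.png

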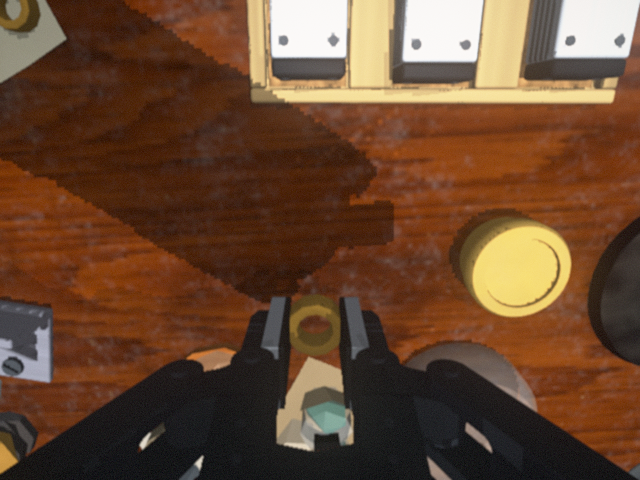

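The collar is held flat at (315,323), centred within 0.5 mm. Next I thread it on unit C.

```bash
python3 -m pendant '[33.8,-0.8,0,0,33.8,-0.8,0,0,33.8,-0.8,0,0,33.7,-0.7,0,0,0,0,20,0,0,0,0,0,0,0,0,0,0,0,0,0]'; python3 - <<'E'
from h import *
f,K,Rc,p=grab('wrist');W=cloud(f,K,Rc,p); save(f['img'],'w12.png')
unit(W,(448,187),32,60)
go(448,186.7,55,177)
E
```

```text
time_s: 58.2
tcp_pos: [449.4, 186.8, 71.5]
tcp_rot: [0.0, 0.026, 1.0, 0.0]
ft_force: [-0.4, 0.3, 0.8]
width: 0.221
grip_force: 58.9
unit c 433.7 187.5  L 59.1 W 34.7 ang -3.0 ztop 32.6 | shaft [445.2 186.9  46.4] [445.8 186.7  49.1] 309
now [449.4 186.8  71.5] h 177.0 t 58.2 | yaw total 0.0 ; then tool dx 1.4 dy -0.1 dz 16.5 q [-0.16  0.9  -0.56  1.95  0.91  0.56  0.17]
```

View pics/w12.png

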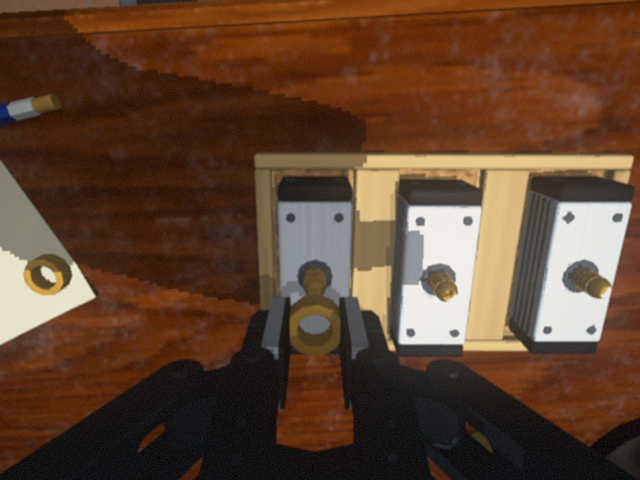

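The shaft base at (315,275) is in line with the collar at column 315. Next I lower it.

```bash
python3 -m pendant '[1.4,0,8,0,0,0,6,0,0,0,0,0,0,0,0,0]'; python3 -c "
from h import *
go(448,186.7,35,177)"
```

```text
time_s: 58.65
tcp_pos: [447.4, 186.9, 57.1]
tcp_rot: [-0.0, 0.025, 1.0, -0.0]
ft_force: [0.5, 0.4, 0.3]
width: 0.215
grip_force: 58.9
now [447.4 186.9  57.1] h 177.1 t 58.6 | yaw total 0.1 ; then tool dx -0.6 dy -0.2 dz 22.1 q [-0.17  0.93 -0.53  1.96  0.94  0.52  0.13]
```

```bash
python3 -m pendant '[-0.6,-0.2,4,0,0,0,3,0,0,0,0,0,0,0,0,0]'; python3 -m pendant '[0,0,3,0,0,0,3,0,0,0,0,0]'; python3 -m pendant '[0,0,3,0,0,0,3,0,0,0,0,0]'
```

```text
time_s: 59.05
tcp_pos: [448.1, 186.6, 50.2]
tcp_rot: [-0.0, 0.026, 1.0, 0.0]
ft_force: [-0.1, -0.1, -0.2]
width: 0.219
grip_force: 58.9
time_s: 59.35
tcp_pos: [448.0, 186.6, 43.9]
tcp_rot: [-0.0, 0.026, 1.0, -0.0]
ft_force: [1.1, 0.0, 0.4]
width: 0.216
grip_force: 58.9
time_s: 59.65
tcp_pos: [448.0, 186.6, 37.9]
tcp_rot: [-0.0, 0.026, 1.0, -0.0]
ft_force: [-1.1, 0.5, 0.5]
width: 0.214
grip_force: 58.9
```

```bash
python3 -m pendant '[0,0,2,0,0,0,1,0,0,0,0,0,0,0,0,0]'; python3 -m pendant '[0,0,0,0,0,0,0,0,0,0,0,0,0,0,0,0]' 0;  python3 -m pendant '[0,0,-10,0,0,0,-20,0,0,0,-25,0,0,0,-20,0,0,0,0,0,0,0,0,0,0,0,0,0]'; python3 - <<'E'
from h import *
f,K,Rc,p=grab('wrist');W=cloud(f,K,Rc,p); collar(W,f['img'],(448,187),32); unit(W,(448,187),32,50)
collar(W,f['img'],(450.4,40.6)); go(450.4,40.6,60,177)
E
```

```text
time_s: 60.05
tcp_pos: [448.1, 186.6, 35.3]
tcp_rot: [0.0, 0.026, 1.0, 0.0]
ft_force: [0.5, -1.1, -0.1]
width: 0.212
grip_force: 58.9
time_s: 60.45
tcp_pos: [448.2, 186.6, 35.3]
tcp_rot: [0.0, 0.026, 1.0, 0.0]
ft_force: [-0.0, -0.2, -0.2]
width: 0.507
grip_force: 0.0
time_s: 61.15
tcp_pos: [447.9, 186.5, 109.9]
tcp_rot: [-0.0, 0.026, 1.0, -0.0]
ft_force: [-0.2, 0.2, -0.0]
width: 0.499
grip_force: 0.0
collar [448.8 186.7] r 10.9 z 42.4 978
unit c 448.2 186.7  L 88.1 W 34.7 ang -2.9 ztop 32.5 | shaft [448.  186.6  43.4] [447.8 186.6  45.6] 1079
collar [451.3  40.5] r 11.5 z 10.1 742
now [447.9 186.5 109.8] h 177.1 t 61.2 | yaw total 0.1 ; then tool dx -10.2 dy -145.6 dz 49.8 q [-0.12  0.84 -0.63  1.93  0.82  0.65  0.24]
```

Collar 1 is seated, with its top at 42.4 mm and centred. Next collar.

```bash
python3 -m pendant '[-2.5,-36.4,0,0,-2.5,-36.4,0,0,-2.5,-36.4,0,0,-2.5,-36.4,0,0,0,0,25,0,0,0,0,0,0,0,0,0,0,0,0,0]' 0.1; python3 - <<'E'
from h import *
f,K,Rc,p=grab('wrist');W=cloud(f,K,Rc,p); c=collar(W,f['img'],(451,40.6)); go(c[0],c[1],2,177)
E
```

```text
time_s: 62.0
tcp_pos: [450.8, 41.7, 85.8]
tcp_rot: [0.0, 0.025, 1.0, 0.0]
ft_force: [-0.1, -1.1, 0.2]
width: 0.55
grip_force: 0.0
collar [450.8  40.1] r 11.0 z 10.2 795
now [450.8  41.6  85.9] h 177.1 t 62.0 | yaw total 0.1 ; then tool dx -0.1 dy -1.5 dz 83.9 q [ 0.15  0.85 -0.57  2.06  0.97  0.52  0.37]
```

```bash
python3 -m pendant '[0,-1.5,25,0,0,0,25,0,0,0,22,0,0,0,11,0,0,0,0,0,0,0,0,0]';python3 -m pendant '[0,0,0,0,0,0,0,0,0,0,0,0,0,0,0,0,0,0,0,0,0,0,0,0]' -1; python3 -m pendant '[0,0,-20,0,0,0,-35,0,0,0,-20,0,0,0,0,0,0,0,0,0]'; python3 - <<'E'
from h import *
s=st();f,K,Rc,p=grab('wrist');W=cloud(f,K,Rc,p); T=tool(W,s)
hsv=cv2.cvtColor(f['img'],cv2.COLOR_RGB2HSV)
m=(np.hypot(T[...,0],T[...,1])<25)&(T[...,2]<4)&(T[...,2]>-20)&(hsv[...,1]>100)&(hsv[...,0]>10)&(hsv[...,0]<35)
P=T[m]; print(len(P),np.round(np.percentile(P,[2,50,98],axis=0),1))
go(453,245.7,75,177)
E
```

```text
time_s: 62.65
tcp_pos: [450.9, 39.6, 2.9]
tcp_rot: [0.0, 0.025, 1.0, 0.0]
ft_force: [0.1, -0.3, 0.7]
width: 0.549
grip_force: 0.0
time_s: 63.25
tcp_pos: [451.0, 39.2, 3.2]
tcp_rot: [0.001, 0.026, 1.0, 0.0]
ft_force: [-1.5, -0.5, 15.5]
width: 0.216
grip_force: 58.2
time_s: 63.75
tcp_pos: [450.8, 38.9, 77.5]
tcp_rot: [0.0, 0.026, 1.0, 0.0]
ft_force: [0.1, -0.5, -0.8]
width: 0.209
grip_force: 58.8
2218 [[ -9.6  -9.1 -11.3]
 [  1.    0.2  -6.6]
 [ 10.6   9.1   1.5]]
now [450.5  39.   77. ] h 177.1 t 63.8 | yaw total 0.1 ; then tool dx 8.3 dy 206.6 dz 2.0 q [ 0.14  0.87 -0.54  2.07  0.99  0.49  0.36]
```

```bash
python3 -m pendant '[-1,41.3,0,0,-1,41.3,0,0,-1,41.3,0,0,-1,41.3,0,0,0,41.3,0,0,0,0,0,0,0,0,0,0,0,0,0,0]';  python3 - <<'E'
from h import *
f,K,Rc,p=grab('wrist');W=cloud(f,K,Rc,p)
m=(abs(W[...,2]-32.5)<3)&(abs(W[...,1]-246)<32)&(abs(W[...,0]-425)<18); P=W[m]; 
for x in (412,420,428): 
    q=P[abs(P[:,0]-x)<3]; print(x,np.round(np.percentile(q[:,1],[1,99]),1))
print('x far end',np.round(np.percentile(P[:,0],1),1))
go(453.4,245.6,60,177)
E
```

```text
time_s: 64.6
tcp_pos: [465.1, 244.2, 76.7]
tcp_rot: [-0.0, 0.026, 1.0, -0.001]
ft_force: [0.1, -0.7, -1.0]
width: 0.211
grip_force: 58.9
412 [231.4 264.3]
420 [231.1 264. ]
428 [230.5 263.9]
x far end 409.3
now [465.2 244.1  76.8] h 177.0 t 64.7 | yaw total 0.0 ; then tool dx 11.8 dy 0.9 dz 16.8 q [-0.23  0.93 -0.6   1.81  0.82  0.67  0.2 ]
```

```bash
python3 -m pendant '[6,0.5,0,0,5.8,0.6,8,0,0,0,8,0,0,0,0,0,0,0,0,0,0,0,0,0]';  python3 -c "
from h import *
go(453.4,245.7,35.5,177)"
```

```text
time_s: 65.25
tcp_pos: [453.6, 246.9, 61.4]
tcp_rot: [0.0, 0.026, 1.0, 0.0]
ft_force: [0.4, 0.2, 0.3]
width: 0.214
grip_force: 58.9
now [453.6 246.9  61.4] h 177.1 t 65.2 | yaw total 0.1 ; then tool dx 0.2 dy -1.2 dz 25.9 q [-0.26  0.95 -0.56  1.85  0.86  0.61  0.14]
```

```bash
python3 -m pendant '[0.2,-1.2,4,0,0,0,3,0,0,0,0,0,0,0,0,0]'; python3 -m pendant '[0,0,4,0,0,0,3,0,0,0,0,0,0,0,0,0]'; python3 -m pendant '[0,0,3,0,0,0,3,0,0,0,0,0]'; python3 -m pendant '[0,0,3,0,0,0,2,0,0,0,0,0]'
```

```text
time_s: 65.65
tcp_pos: [453.1, 245.8, 54.2]
tcp_rot: [-0.0, 0.026, 1.0, 0.0]
ft_force: [0.1, 0.4, -1.1]
width: 0.209
grip_force: 58.9
time_s: 66.05
tcp_pos: [453.1, 245.7, 47.2]
tcp_rot: [-0.0, 0.026, 1.0, -0.0]
ft_force: [-0.0, -0.2, -0.6]
width: 0.21
grip_force: 58.9
time_s: 66.35
tcp_pos: [453.0, 245.6, 40.9]
tcp_rot: [-0.0, 0.026, 1.0, -0.0]
ft_force: [0.5, -0.2, -0.3]
width: 0.212
grip_force: 58.9
time_s: 66.65
tcp_pos: [453.1, 245.7, 36.0]
tcp_rot: [-0.0, 0.026, 1.0, -0.0]
ft_force: [-0.3, 0.3, 0.7]
width: 0.214
grip_force: 58.9
```

```bash
python3 -m pendant '[0,0,0,0,0,0,0,0,0,0,0,0,0,0,0,0]' 0;  python3 -m pendant '[0,0,-10,0,0,0,-20,0,0,0,-25,0,0,0,-20,0,0,0,0,0,0,0,0,0,0,0,0,0]'; python3 - <<'E'
from h import *
f,K,Rc,p=grab('wrist');W=cloud(f,K,Rc,p); collar(W,f['img'],(453,246),32,25); unit(W,(453,246),32,50); collar(W,f['img'],(448,187),32,25); unit(W,(455,314),32,50)
go(427.7,-23.4,85,177)
E
```

```text
time_s: 67.05
tcp_pos: [453.2, 245.8, 36.3]
tcp_rot: [0.0, 0.026, 1.0, 0.0]
ft_force: [-0.2, 0.1, -0.4]
width: 0.499
grip_force: 0.0
time_s: 67.75
tcp_pos: [453.0, 245.5, 110.9]
tcp_rot: [-0.0, 0.026, 1.0, -0.0]
ft_force: [-1.1, 0.3, -0.8]
width: 0.5
grip_force: 0.0
collar [452.7 245.6] r 10.8 z 42.3 899
unit c 452.9 245.8  L 88.1 W 34.5 ang -3.4 ztop 32.5 | shaft [452.1 245.7  43.5] [452.5 245.6  45.7] 1074
collar [448.8 186.8] r 10.9 z 42.4 1000
unit c 454.6 313.5  L 87.7 W 34.6 ang -2.9 ztop 32.5 | shaft [453.8 312.9  46.2] [453.6 312.6  48.8] 337
now [452.9 245.6 110.8] h 177.1 t 67.8 | yaw total 0.1 ; then tool dx 11.1 dy -269.9 dz 25.8 q [-0.22  0.87 -0.64  1.83  0.77  0.71  0.22]
```

Collar 2 is seated. Next is the third.

```bash
python3 -m pendant '[1.6,-38.5,0,0,1.6,-38.5,0,0,1.6,-38.5,0,0,1.6,-38.5,0,0,1.6,-38.5,0,0,1.6,-38.5,0,0,1.6,-38.5,0,0,0,0,26,0,0,0,0,0,0,0,0,0]' 0.1; python3 -m pendant '[0,0,0,0,0,0,0,0]'; python3 - <<'E'
from h import *
f,K,Rc,p=grab('wrist');W=cloud(f,K,Rc,p); c=collar(W,f['img'],(428,-23.4)); go(c[0],c[1],2,177)
E
```

```text
time_s: 68.8
tcp_pos: [428.0, -21.8, 85.3]
tcp_rot: [-0.001, 0.025, 1.0, 0.0]
ft_force: [0.2, -0.4, 0.2]
width: 0.552
grip_force: 0.0
time_s: 69.0
tcp_pos: [428.5, -22.1, 85.8]
tcp_rot: [0.0, 0.025, 1.0, 0.0]
ft_force: [0.4, 0.2, -0.5]
width: 0.547
grip_force: 0.0
collar [427.5 -24.2] r 11.0 z 10.2 787
now [428.4 -22.3  85.7] h 177.1 t 69.0 | yaw total 0.1 ; then tool dx 0.9 dy -1.9 dz 83.7 q [ 0.28  0.83 -0.53  2.14  1.04  0.45  0.43]
```

```bash
python3 -m pendant '[0.9,-1.9,25,0,0,0,25,0,0,0,22,0,0,0,11,0,0,0,0,0,0,0,0,0]';python3 -m pendant '[0,0,0,0,0,0,0,0,0,0,0,0,0,0,0,0,0,0,0,0,0,0,0,0]' -1; python3 -m pendant '[0,0,-20,0,0,0,-35,0,0,0,-20,0,0,0,0,0,0,0,0,0]'; python3 - <<'E'
from h import *
s=st();f,K,Rc,p=grab('wrist');W=cloud(f,K,Rc,p); T=tool(W,s)
hsv=cv2.cvtColor(f['img'],cv2.COLOR_RGB2HSV)
m=(np.hypot(T[...,0],T[...,1])<25)&(T[...,2]<4)&(T[...,2]>-20)&(hsv[...,1]>100)&(hsv[...,0]>10)&(hsv[...,0]<35)
P=T[m]; print(len(P),np.round(np.percentile(P,[2,50,98],axis=0),1))
go(455,313.5,75,177)
E
```

```text
time_s: 69.65
tcp_pos: [427.4, -24.5, 2.7]
tcp_rot: [0.0, 0.025, 1.0, 0.0]
ft_force: [0.2, 0.1, 0.6]
width: 0.55
grip_force: 0.0
time_s: 70.25
tcp_pos: [427.6, -24.8, 3.1]
tcp_rot: [0.001, 0.026, 1.0, 0.0]
ft_force: [-1.1, -0.6, 15.8]
width: 0.218
grip_force: 58.2
time_s: 70.75
tcp_pos: [428.8, -26.5, 59.3]
tcp_rot: [0.002, 0.026, 1.0, -0.002]
ft_force: [0.4, -0.3, -0.5]
width: 0.215
grip_force: 58.8
1921 [[-8.9 -8.8 -8.2]
 [ 1.7 -0.2 -6.6]
 [10.5  8.4  0.3]]
now [428.6 -26.4  58.8] h 177.0 t 70.8 | yaw total -0.0 ; then tool dx -8.6 dy 340.8 dz -16.2 q [ 0.18  0.87 -0.36  2.16  1.11  0.31  0.38]
```

```bash
python3 -m pendant '[-1,37.9,-18,0,-1,37.9,0,0,-1,37.9,0,0,-1,37.9,0,0,-1,37.9,0,0,-1,37.9,0,0,-1,37.9,0,0,-1,37.9,0,0,-1,37.5,0,0,0,0,0,0]'; python3 -m pendant '[0,0,0,0,0,0,0,0]'; python3 - <<'E'
from h import *
s=st();f,K,Rc,p=grab('wrist');W=cloud(f,K,Rc,p);T=tool(W,s); save(f['img'],'w13.png')
hsv=cv2.cvtColor(f['img'],cv2.COLOR_RGB2HSV)
m=(np.hypot(T[...,0],T[...,1])<25)&(T[...,2]<4)&(T[...,2]>-20)&(hsv[...,1]>100)&(hsv[...,0]>10)&(hsv[...,0]<35)
P=T[m]; print(len(P),np.round(np.percentile(P,[2,50,98],axis=0),1))
go(455.3,313.5,60,177)
E
```

```text
time_s: 71.8
tcp_pos: [454.1, 318.5, 74.5]
tcp_rot: [0.001, 0.024, 1.0, -0.001]
ft_force: [0.4, -0.8, -0.8]
width: 0.213
grip_force: 58.9
time_s: 72.0
tcp_pos: [455.2, 312.7, 74.8]
tcp_rot: [0.001, 0.026, 1.0, -0.003]
ft_force: [0.1, -1.0, -0.5]
width: 0.211
grip_force: 58.9
2073 [[-9.4 -9.1 -8.4]
 [ 1.3  0.2 -6.6]
 [10.5  9.   0.5]]
now [455.4 312.6  74.9] h 177.0 t 72.0 | yaw total -0.0 ; then tool dx 0.1 dy 0.9 dz 14.9 q [-0.38  0.95 -0.55  1.71  0.73  0.7   0.19]
```

View pics/w13.png

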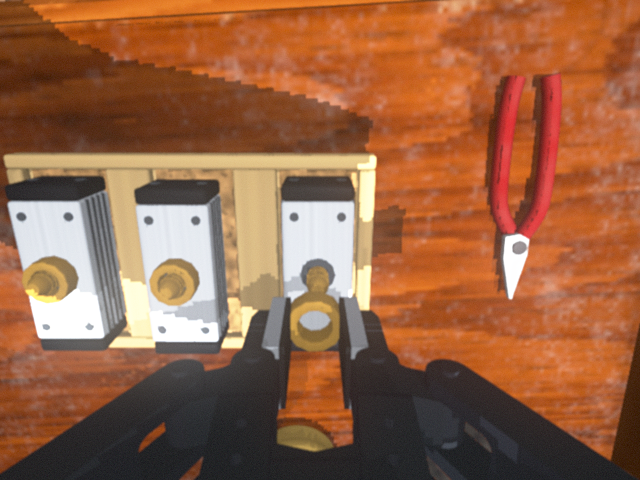

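Two collars are seated at (50,278) and (175,282). The third is in hand above unit A, in line with its shaft at column 315.

```bash
python3 -m pendant '[0,0.9,8,0,0,0,6,0,0,0,0,0,0,0,0,0,0,0,0,0]';  python3 -c "
from h import *
go(455.2,313.5,35.5,177)"
```

```text
time_s: 72.55
tcp_pos: [455.4, 314.5, 61.5]
tcp_rot: [0.002, 0.026, 1.0, -0.002]
ft_force: [0.4, -0.3, -0.3]
width: 0.213
grip_force: 58.9
now [455.4 314.5  61.5] h 177.0 t 72.5 | yaw total 0.0 ; then tool dx 0.1 dy -1.0 dz 26.0 q [-0.39  0.97 -0.53  1.72  0.75  0.67  0.17]
```

```bash
python3 -m pendant '[0.1,-1,4,0,0,0,3,0,0,0,0,0,0,0,0,0]'; python3 -m pendant '[0,0,4,0,0,0,3,0,0,0,0,0,0,0,0,0]'; python3 -m pendant '[0,0,3,0,0,0,3,0,0,0,0,0]'; python3 -m pendant '[0,0,3,0,0,0,2,0,0,0,0,0]'
```

```text
time_s: 72.95
tcp_pos: [455.1, 313.5, 54.3]
tcp_rot: [0.001, 0.026, 1.0, -0.003]
ft_force: [-0.1, 0.6, 0.1]
width: 0.215
grip_force: 58.9
time_s: 73.35
tcp_pos: [455.1, 313.4, 47.3]
tcp_rot: [0.001, 0.026, 1.0, -0.003]
ft_force: [-0.1, -0.2, 0.1]
width: 0.213
grip_force: 58.9
time_s: 73.65
tcp_pos: [455.1, 313.3, 41.0]
tcp_rot: [0.001, 0.026, 1.0, -0.003]
ft_force: [0.9, -0.7, -0.1]
width: 0.215
grip_force: 58.9
time_s: 73.95
tcp_pos: [455.1, 313.3, 36.1]
tcp_rot: [0.001, 0.026, 1.0, -0.003]
ft_force: [0.3, 0.6, -0.6]
width: 0.21
grip_force: 58.9
```

```bash
python3 -m pendant '[0,0,0,0,0,0,0,0,0,0,0,0,0,0,0,0]' 0;  python3 -m pendant '[0,0,-10,0,0,0,-20,0,0,0,-25,0,0,0,-30,0,0,0,-30,0,0,0,0,0,0,0,0,0,0,0,0,0]'; python3 - <<'E'
from h import *
f,K,Rc,p=grab('wrist');W=cloud(f,K,Rc,p)
for q in ((453,246),(448,187),(455,313.5)):
    collar(W,f['img'],q,32,25); unit(W,q,32,50)
E
```

```text
time_s: 74.35
tcp_pos: [455.3, 313.4, 36.4]
tcp_rot: [0.002, 0.026, 1.0, -0.002]
ft_force: [-0.3, -0.1, -0.4]
width: 0.496
grip_force: 0.0
time_s: 75.15
tcp_pos: [454.7, 313.7, 150.9]
tcp_rot: [0.001, 0.026, 1.0, -0.003]
ft_force: [0.0, 0.2, -0.6]
width: 0.507
grip_force: 0.0
collar [452.6 246. ] r 10.7 z 42.4 716
unit c 452.6 245.9  L 87.5 W 34.9 ang -3.1 ztop 32.4 | shaft [452.4 246.4  43.5] [452.5 246.6  45.6] 795
collar [448.5 187. ] r 10.9 z 42.3 733
unit c 448.0 187.1  L 88.0 W 35.2 ang -3.0 ztop 32.4 | shaft [448.1 187.8  43.4] [448.1 187.6  45.6] 825
collar [454.9 313.1] r 10.9 z 42.3 648
unit c 454.3 313.7  L 87.4 W 34.6 ang -3.1 ztop 32.5 | shaft [454.4 313.5  43.4] [454.4 313.4  45.6] 791
```

All three units are 88 mm long and flat in their bays, with collars seated. Handing in.

```bash
python3 -c "
from workcell import manip
print(manip.finish_job())"
```

```text
the job is handed in; nothing more can be done
None
```

I finished all three units and handed the job in at about 75 s. The last camera check showed both caps home, each unit flat in its own bay and a collar down on each shaft, but the hand-in gave no verdict.

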